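# Refit the care kit in its blue bin

### The arm

A 6-joint arm with a two-finger parallel gripper is mounted at the origin on the work surface. World frame = base frame: x ahead of the robot, y to its left, z up, the work surface at z = 0. Lengths are in m, angles in rad, forces in N, time in s.
With the tool pointing down it reaches from about 0.35 to 0.975 m from the base axis. Payload 4.9 kg.
Tool frame: the origin (TCP) lies on the centre line of the jaws, within the pads' length; the fingertips stand 14 mm ahead of it and the grasp point (between the pads) lies 5 mm behind it; y points along the fingers, z is the direction in which the jaws open and shut, and the axes are right-handed (so a half turn about y gives the same grasp; the last joint's range is limited). The gripper opens to 85 mm and grips with 20 to 120 N. Pads are 22 mm wide; open, the fingers measure 114 mm over their backs; the gripper's body (76 mm by 85 mm) begins 54 mm behind the grasp point. The pads swing forward as they close: fully open they stand 13 mm farther back than shut.
Start: joints at [1.141, 0.053, 1.613, -0, 1.476, -0.119], TCP at [0.191, 0.595, 0.245] pointing down, gripper open.
Joint ranges: [-3.01, 3.01], [-1.01, 2.22], [0.06, 2.58], [-1.02, 4.17], [0.09, 2.62], [-3.14, 3.14]. Speed limits (rad/s): [2.57, 2.57, 3.14, 3.14, 3.14, 3.14].

### API

Orientations are given as a rotation vector (axis times angle).
In Python, from station import ctrl gives the robot as it stands.
- The arm moves only by the tool servo_tool, never from a script. Its arguments are lists of equal length, an entry for each row: "delta_pos": the shift along the tool's x, y, z in m, a list of three; "dr": the turn, a rotation vector about the tool's x, y, z in degrees, a list of three; "grip": the opening, from 0 (shut) to 1 (fully open). In form: {"delta_pos": [[x, y, z], ...], "dr": [[rx, ry, rz], ...], "grip": [grip, ...]}. A call has 1 to 5 rows; each row shifts and turns the pose as measured when the row begins, along the tool's axes as they then stand; what a row does not reach is not made up. A row lasts 1/8 s, in which the tool goes at most 62.5 mm and 10.7 degrees, less where a joint would pass 70% of its speed; a pose out of reach is approached as far as the arm can. A call is refused whole if a number of a shift passes 0.0625 or a number of a turn 10.7, either way. A call with a gripper value outside its range is refused whole. The fingers move at their own pace and stop on an object; "grip_force" is the grip in N (left out, the last holds). Time passes only in rows, so rows that do not move let the fingers close. It gives the time, the measured TCP pose, the force and the opening at its end, in the units of the state.
- ctrl.get_obs(): the state, without advancing time (a new reading comes with each control period).
- ctrl.get_image(name): name is "side" or "top" or "wrist"; returns the picture (480x640x3 uint8, red, green, blue); there is no depth.
- ctrl.camera_params(name): a dict with "fovy" (degrees; the focal length in pixels is half the picture's height over the tangent of half this angle, whatever the lens; pixels are square), "cx", "cy" (the principal point, pixels), "eye" and "rotation" of the camera in the world. Camera axes: x right, y down, z forward; pixel columns grow to the right and rows downward; lengths in m; the calibration is good to about 2 mm. A picture is of the moment at which its call begins: read the wrist's pose just before it. camera_params takes no time and is no camera call; for the wrist camera it gives the pose at the moment of the call.
- ctrl.finish_job(): hands the job in, once; it reports no verdict.
Trained networks look in the newest picture that a camera, given by its name, has taken for a name from the list of things; names that differ only in an ending like _2 or _b are one class to them, and where a whole thing is asked for, a point or a joint stands for the part that bears it (a point fixed in the world has none). Each returns a list of dicts, best first, with "score" (0 to 1); they miss things now and then, are a little off and sometimes report something else, mostly with a low value. They report only what shows in the picture. A call takes as long as a camera call. They do not tell look-alikes from the thing itself.
- ctrl.masks_of(camera, label): "pixels" (480x640 bool, what is visible of it) and "extent" ([left, top, right, bottom] in pixels, round what is visible of it).
The state is a dict: "t": time; "q": joint angles; "dq": joint speeds; "effort": joint torques, N m; "tool_pos": TCP position; "tool_rot": TCP orientation; "contact_force": force on the tool from outside, world axes, zero at the start; "wrist_torque": the same for the moment, N m; "opening": finger opening in m.
Only numpy, scipy, OpenCV 4.12 (cv2) and the standard library are available. Lean on these libraries where they do the work, as an engineer would, in place of code of your own. Each camera call takes 0.05 s, during which the arm holds its last target.

### The job

The blue tilt-out bin has been lifted out of the crate to be refilled: put the thermometer in its white case, the nail clipper, the silver balm tin and the white measuring cup back, each fully down, lying flat or standing upright as it is now, in the foam cut-out made for its shape. Set the thermometer down rather than dropping it, for it is glass, and leave the orange knife and the black polish tin, which do not belong to the kit, where they are.

Things in the scene. Friction and masses are not known exactly. Their poses are not given: they have to be found in the camera images.
- thermometer: glass thermometer in its hard case: white plastic bar with rounded edges, a blue strip with a glass tube on top and a thin grey seam; 120 mm (x) by 22 mm (y) by 17 mm high, about 35 g. Origin: centre of the underside, z up. Lies flat on the table, any yaw.
- clipper: steel nail clipper, closed, lever folded on top: 74 mm long (x), 13 mm wide (y; the cutting head at its +x end 16 mm), 12 mm high, about 45 g. Origin: on the underside, in the middle. Lies flat, any yaw.
- balm_tin: round balm tin of bare aluminium (silver all over), 46 mm diameter, 20 mm high, about 45 g. Origin: centre of the underside, z up. Lies flat.
- dose_cup: small white plastic measuring cup, open at the top, 32 mm diameter at the foot, 37 mm at the rim, 40 mm high, wall 2.5 mm, about 15 g. Origin: centre of the underside, z up. Stands upright.
- knife: look-alike that stays: orange snap-off knife with a black slide, black end cap and steel nose, 128 mm (x; nose to 74 mm) by 22 mm (y), 13 mm high (slide to 17 mm). Origin: centre of the underside.
- polish_tin: look-alike that stays: round shoe polish tin, black with a red ring on the lid and a small brass key at its side, 50 mm diameter, 20 mm high. Origin: centre of the underside.
- insert_case: place of the thermometer case: black foam insert on a yellow base, 150 mm (x) by 76 mm (y), 14 mm thick, fixed in the blue bin. Its cut-out, which shows yellow, is a long slot 138 mm (x) by 38 mm (y), crossed in the middle by a finger scoop 44 mm (x) by 70 mm (y). Origin: centre of the underside; yellow floor of the cut-out 4 mm above it, black top 14 mm above it (true of all four inserts).
- insert_clipper: place of the nail clipper: insert of the same outside as insert_case; its yellow cut-out is a short slot 94 mm (x) by 32 mm (y), crossed in the middle by a finger scoop 44 mm (x) by 70 mm (y). Same origin and heights. The four inserts lie side by side along y, 77 mm apart, in an order that changes.
- insert_tin: place of the balm tin: insert of the same outside as insert_case; its yellow cut-out is a round hole of 62 mm diameter in the middle, with finger notches 40 mm wide running along x to 56 mm either side of the middle. Same origin and heights. The inserts' undersides are 35 mm above the table.
- insert_cup: place of the measuring cup: insert of the same outside as insert_case; its yellow cut-out is a plain round hole of 50 mm diameter in the middle. Same origin and heights. The blue bin around the inserts measures 160 mm (along their x) by 316 mm (y) outside; its 4 mm walls rise to 80 mm above the table, 31 mm above the black foam.
There are look-alikes about, which are no part of the job. There is more than one size of the balm_tin; the job needs the smaller.

How it is judged:
By the outcome, as a careful person would: the job done as asked, in the order asked, and still so for the second after the job is handed in, with the robot touching nothing.
It also fails if it takes over 120 s, if anything falls off the work surface, if the arm or the gripper's body presses on something with over 40 N, if the wrist force passes 120 N, or if a joint passes its speed limit or range.

## Working session

There is one attempt and no reset: what is moved stays moved. The work goes in short steps, Python scripts to look and compute and a tool call to move; the robot and the scene stay as the last step left them, time stands still between calls to the robot, and variables do not carry over. Pictures are saved under pics/ and viewed, and the job is handed in when it is done.

Besides the shell and the picture viewer there is one more tool, called after ">>>" by a JSON object that holds its "op" and its "data", one argument or row to a line. servo_tool: Moves the arm, as the interface text tells. Its arguments: {"type":"object","properties":{"delta_pos":{"type":"array","items":{"type":"array","items":{"type":"number"}}},"dr":{"type":"array","items":{"type":"array","items":{"type":"number"}}},"grip":{"type":"array","items":{"type":"number"}},"grip_force":{"type":"number"}},"required":["delta_pos","dr","grip"]}

```bash
mkdir -p pics; ls; python3 - <<'E'
from station import ctrl
import cv2, numpy as np
for n in ("top","side","wrist"):
    p=ctrl.camera_params(n); im=ctrl.get_image(n); cv2.imwrite(f"pics/{n}0.png",im[:,:,::-1]); print(n,p)
o=ctrl.get_obs();print(o)
E
```

```text
pics
top {'fovy': 55.5403122941644, 'cx': 325.30340919979676, 'cy': 237.50061589779617, 'eye': array([0.44278017, 0.01479461, 1.11926184]), 'rotation': array([-2.20153489,  2.13441116, -0.15696397])}
side {'fovy': 53.84999356681266, 'cx': 319.7506736314855, 'cy': 239.69700006212116, 'eye': array([ 0.15378917, -0.58165169,  0.63793636]), 'rotation': array([-2.15479962,  0.74499004, -0.33809162])}
wrist {'fovy': 60.11776803868326, 'cx': 312.88997190215906, 'cy': 239.1431948506764, 'eye': array([0.12449015, 0.6151359 , 0.3727329 ]), 'rotation': array([2.34769763, 1.71318354, 0.2398808 ])}
{'t': 0.15, 'q': array([ 1.14099725e+00,  5.32581282e-02,  1.61394881e+00,  5.35563011e-06,
        1.47602104e+00, -1.18990229e-01]), 'dq': array([-0.00011468, -0.00029824, -0.00372989, -0.00069198, -0.00135392,
       -0.00293054]), 'effort': array([ 2.16700191e-04, -3.94242775e+01, -3.70721447e+01, -1.64957532e-04,
        4.65100631e-03,  3.34328047e-05]), 'tool_pos': array([0.19094383, 0.59463846, 0.24433041]), 'tool_rot': array([-1.5585724 ,  0.24433739, -0.24363081]), 'contact_force': array([-0.2245854 ,  0.34282303, -0.06466582]), 'wrist_torque': array([-0.04265731,  0.02688705, -0.00294225]), 'opening': 0.08517125013244611}
```

View pics/top0.png

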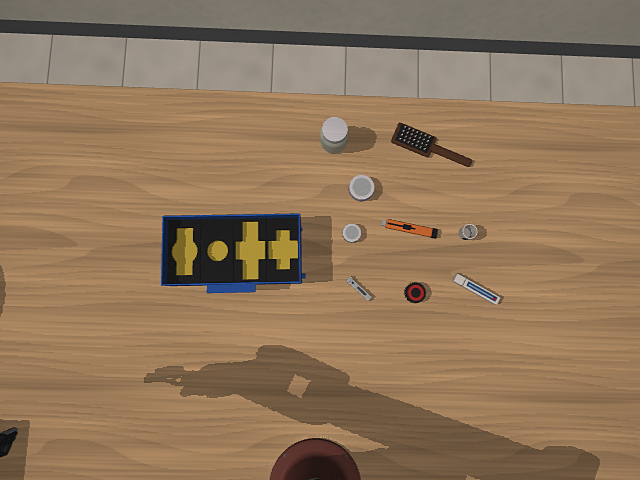

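View pics/side0.png

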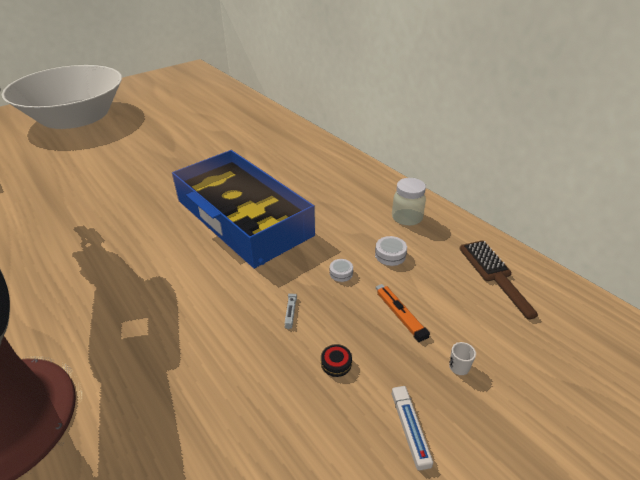

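View pics/wrist0.png

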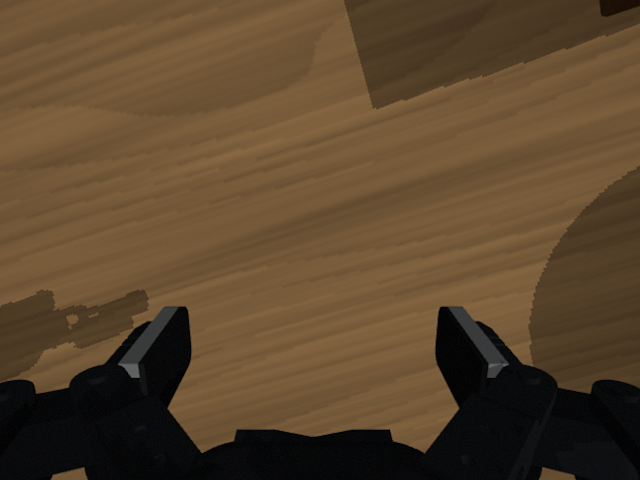

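```bash
cat > h.py <<'E'
from station import ctrl
import cv2, numpy as np
from scipy.spatial.transform import Rotation as R
def K(p):
    f=240/np.tan(np.radians(p['fovy'])/2); return f
def back(p,uv,z):
    uv=np.atleast_2d(uv).astype(float); f=K(p)
    d=np.c_[(uv[:,0]-p['cx'])/f,(uv[:,1]-p['cy'])/f,np.ones(len(uv))]
    d=R.from_rotvec(p['rotation']).apply(d); s=(z-p['eye'][2])/d[:,2]
    return p['eye']+d*s[:,None]
def proj(p,X):
    c=R.from_rotvec(p['rotation']).inv().apply(np.atleast_2d(X)-p['eye']); f=K(p)
    return np.c_[c[:,0]/c[:,2]*f+p['cx'],c[:,1]/c[:,2]*f+p['cy']]
def rect(p,m,z):
    ys,xs=np.nonzero(m); P=back(p,np.c_[xs,ys],z)[:,:2]   # pixel centre convention int
    (c,s,a)=cv2.minAreaRect((P*1000).astype(np.float32))
    return np.array(c),s,a,P.mean(0)*1000
E
python3 - <<'E'
from h import *
H=dict(thermometer=.012,clipper=.008,balm_tin=.02,dose_cup=.04,knife=.01,polish_tin=.02,insert_case=.049,insert_clipper=.049,insert_tin=.049,insert_cup=.049)
p={c:ctrl.camera_params(c) for c in('top','side')}
for n,z in H.items():
  for c in ('top','side'):
    for r in ctrl.masks_of(c,n)[:3]:
        q=rect(p[c],r['pixels'],z)
        print(n,c,round(r['score'],2),np.round(r['extent']),'ctr',np.round(q[0],1),'size',np.round(q[1],1),'ang',round(q[2],1),'mean',np.round(q[3],1))
im=cv2.imread('pics/top0.png')
cv2.imwrite('pics/crop1.png',cv2.resize(im[160:320,330:520],None,fx=4,fy=3.75,interpolation=cv2.INTER_CUBIC)[:600,:800])
im=cv2.imread('pics/top0.png')
cv2.imwrite('pics/crop2.png',cv2.resize(im[205:300,155:310],None,fx=5,fy=5,interpolation=cv2.INTER_CUBIC))
print(ctrl.get_obs()['t'])
E
```

```text
thermometer top 0.65 [452. 274. 500. 304.] ctr [ 466.  -378.7] size [123.6  24.8] ang 62.3 mean [ 465.7 -378.6]
thermometer side 0.84 [390. 384. 433. 472.] ctr [ 464.  -379.7] size [124.9  26.2] ang 62.3 mean [ 461.5 -384.2]
clipper top 0.66 [349. 276. 370. 300.] ctr [459.  -91.5] size [70.1 13.1] ang 48.6 mean [459.  -91.5]
clipper side 0.54 [282. 293. 298. 330.] ctr [457.8 -93.5] size [83.5 17.4] ang 48.2 mean [456.9 -94. ]
balm_tin top 0.93 [349. 172. 376. 198.] ctr [706.1 -94.2] size [63.  64.6] ang 2.0 mean [705.7 -92.2]
balm_tin top 0.51 [343. 225. 360. 240.] ctr [591.9 -70.8] size [44.3 41.5] ang 1.4 mean [592.8 -71.5]
balm_tin side 0.89 [372. 238. 407. 268.] ctr [700.9 -97. ] size [87.4 61.8] ang 44.1 mean [701.2 -97.2]
balm_tin side 0.66 [326. 258. 354. 282.] ctr [586.5 -78.7] size [61.6 44.5] ang 51.3 mean [586.7 -78.9]
balm_tin side 0.4 [283. 298. 295. 329.] ctr [ 450.7 -103.5] size [74.8 12.9] ang 49.2 mean [ 449.6 -105. ]
dose_cup top 0.52 [457. 222. 475. 240.] ctr [ 601.9 -348.8] size [36.5 42. ] ang 1.9 mean [ 601.1 -349.2]
dose_cup top 0.41 [453. 272. 502. 303.] ctr [
[... 1095 characters left out ...]
3] size [131.8  40. ] ang 2.9 mean [550.2 110.6]
insert_tin top 0.56 [167. 219. 203. 284.] ctr [532.4 323.7] size [153.1  80.2] ang 3.0 mean [532.3 323.7]
insert_tin top 0.45 [454. 274. 500. 303.] ctr [ 465.8 -364.7] size [119.6  25.1] ang 61.8 mean [ 464.9 -365.8]
insert_tin side 0.61 [186. 162. 244. 194.] ctr [541.8 327.2] size [129.3  77.5] ang 3.5 mean [539.7 324.9]
insert_cup top 0.7 [384. 219. 437. 240.] ctr [ 604.  -206.4] size [135.3  24.7] ang 80.7 mean [ 604.1 -208.7]
insert_cup top 0.63 [201. 220. 235. 286.] ctr [536.7 244.9] size [149.4  77.3] ang 3.6 mean [536.9 245.8]
insert_cup side 0.98 [203. 173. 265. 211.] ctr [546.9 249.9] size [132.5  78. ] ang 1.8 mean [545.1 247.7]
1.15
```

View pics/crop1.png

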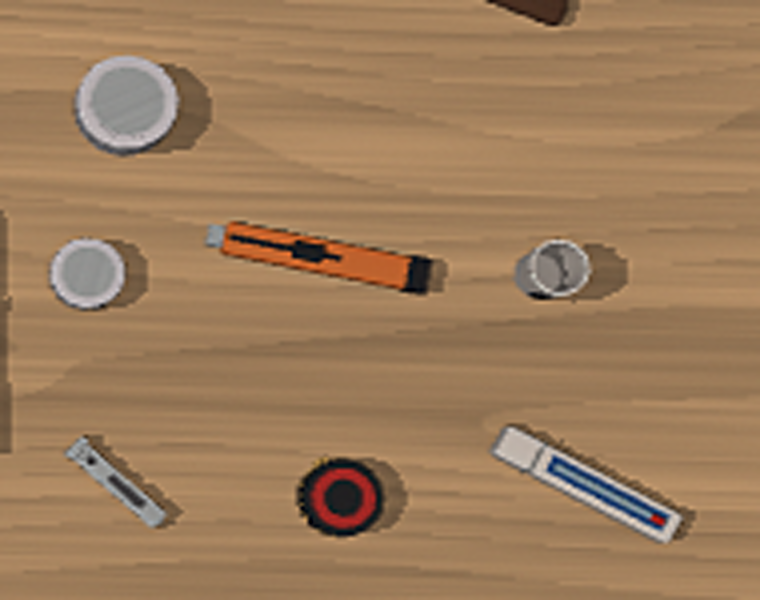

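View pics/crop2.png

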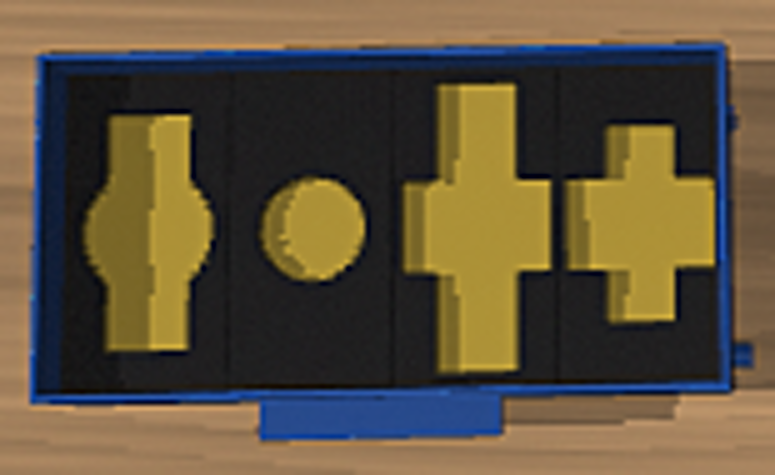

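```bash
cat >> h.py <<'E'
def th(o):
    M=R.from_rotvec(o['tool_rot']).as_matrix(); return np.degrees(np.arctan2(M[1,2],M[0,2]))
def goal(x,y,z,theta):
    "remaining shift in current tool axes (mm) and turn (deg) to TCP x,y,z(mm), opening dir theta(deg)"
    o=ctrl.get_obs(); M=R.from_rotvec(o['tool_rot']); t=np.radians(theta)
    G=np.array([[np.sin(t),0,np.cos(t)],[-np.cos(t),0,np.sin(t)],[0,-1,0]])
    d=np.array([x,y,z])/1000-o['tool_pos']
    dl=M.inv().apply(d)*1000; r=np.degrees((M.inv()*R.from_matrix(G)).as_rotvec())
    print('now',np.round(o['tool_pos']*1000,1),'th',round(th(o),1),'t',o['t'],'open',round(o['opening']*1000,1),'F',np.round(o['contact_force'],1),'q',np.round(o['q'],2))
    print('shift tool mm',np.round(dl,1),'turn deg',np.round(r,1))
    # horizontal shift expressed in final tool axes
    print('shift in goal axes mm',np.round(G.T@d*1000,1))
E
python3 - <<'E'
from h import *
o=ctrl.get_obs(); print(R.from_rotvec(o['tool_rot']).as_matrix().round(3))
pw=ctrl.camera_params('wrist'); M=R.from_rotvec(o['tool_rot'])
print('cam in tool',M.inv().apply(pw['eye']-o['tool_pos']).round(4),(M.inv()*R.from_rotvec(pw['rotation'])).as_matrix().round(3))
goal(466,-379,150,152.3);goal(466,-379,150,-27.7)
p=ctrl.camera_params('top'); im=cv2.imread('pics/top0.png'); hsv=cv2.cvtColor(im,cv2.COLOR_BGR2HSV)
y=cv2.inRange(hsv,(22,120,60),(35,255,255)); y[:205]=0;y[300:]=0;y[:,:155]=0;y[:,310:]=0
n,l,s,c=cv2.connectedComponentsWithStats(y)
obs=sorted([tuple(c[i])+(s[i][4],) for i in range(1,n) if s[i][4]>100])
for b in obs: print(np.round(b,1), back(p,b[:2],.039)[0]*1000)
# model fit
def poly(k):
    m=np.zeros((400,400),np.uint8); cx=200
    def r(a,b): cv2.rectangle(m,(int(200-a),int(200-b)),(int(200+a),int(200+b)),1,-1)
    if k=='case': r(69,19);r(22,35)
    if k=='clip': r(47,16);r(22,35)
    if k=='tin': r(56,20);cv2.circle(m,(200,200),31,1,-1)
    if k=='cup': cv2.circle(m,(200,200),25,1,-1)
    return cv2.dilate(m,None)*0+m
names=['tin','cup','case','clip']; ks=[3,2,1,0]
def model(bx,by,yaw):
    out=[]; c,s=np.cos(yaw),np.sin(yaw)
    for nme,k in zip(names,ks):
        off=(k-1.5)*.077; o=np.array([bx-s*off,by+c*off])
        ys,xs=np.nonzero(poly(nme)); L=np.c_[xs-200,ys-200]/1000
        W=np.c_[o[0]+c*L[:,0]-s*L[:,1],o[1]+s*L[:,0]+c*L[:,1],np.full(len(L),.039)]
        # occlusion: ray to eye at z=.049 must be in the cutout
        e=p['eye']; t=(.049-.039)/(e[2]-.039); Q=W+(e-W)*t
        lx=c*(Q[:,0]-o[0])+s*(Q[:,1]-o[1]); ly=-s*(Q[:,0]-o[0])+c*(Q[:,1]-o[1])
        ok=poly(nme)[np.clip(np.round(ly*1000+200).astype(int),0,399),np.clip(np.round(lx*1000+200).astype(int),0,399)]>0
        out.append(proj(p,W[ok]).mean(0))
    return np.array(out)
from scipy.optimize import least_squares
ob=np.array([b[:2] for b in obs])
if len(ob)==4:
    f=least_squares(lambda v:(model(*v)-ob).ravel(),[.5386,.207,.05],diff_step=1e-2)
    print(f.x[:2]*1000,np.degrees(f.x[2]),'res px',f.fun.round(2))
    c,s=np.cos(f.x[2]),np.sin(f.x[2])
    for nme,k in zip(names,ks):
        off=(k-1.5)*77; print(nme,np.round([f.x[0]*1000-s*off,f.x[1]*1000+c*off],1))
E
```

```text
[[ 0.952 -0.     0.306]
 [-0.306  0.     0.952]
 [-0.    -1.     0.   ]]
cam in tool [-0.0696 -0.1285 -0.001 ] [[-0.001  0.961  0.276]
 [-0.001 -0.276  0.961]
 [ 1.     0.     0.001]]
now [191.1 595.  245.3] th 72.2 t 1.15 open 85.4 F [ 0.5 -0.7  0.1] q [ 1.14  0.05  1.61  0.    1.48 -0.12]
shift tool mm [ 559.6   95.3 -843.3] turn deg [ -0.  -80.1   0. ]
shift in goal axes mm [-734.6   95.3 -696.2]
now [191.1 595.  245.3] th 72.2 t 1.15 open 85.4 F [ 0.5 -0.7  0.1] q [ 1.14  0.05  1.61  0.    1.48 -0.12]
shift tool mm [ 559.6   95.3 -843.3] turn deg [-0.  99.9 -0. ]
shift in goal axes mm [734.6  95.3 696.2]
[184.3 251.2 908. ] [532.88568766 325.21602498  39.        ]
[217.2 250.4 341. ] [537.38304436 248.08004353  39.        ]
[ 249.8  250.5 1188. ] [539.47258114 171.10539274  39.        ]
[282.6 249.3 850. ] [544.82008635  93.73717283  39.        ]
[538.47190598 208.7252177 ] 2.7398584192335993 res px [-0.16  0.01 -0.06  0.13  0.16 -0.32  0.07  0.17]
tin [533.  324.1]
cup [536.6 247.2]
case [540.3 170.3]
clip [544.   93.4]
```

```bash
cat >> h.py <<'E'
def plan(wps,g,n=5):
    "print up to n rows through waypoints (x,y,z mm,theta)"
    o=ctrl.get_obs(); P=o['tool_pos']*1000; t=th(o)
    print('now',np.round(P,1),'th',round(t,1),'t',round(o['t'],2),'open',round(o['opening']*1000,1),'F',np.round(o['contact_force'],1),'q',np.round(o['q'],2))
    rows=[];turn=[]
    for w in wps:
        w=np.array(w,float); k=0
        while len(rows)<n:
            d=w[:3]-P; dt=(w[3]-t+180)%360-180
            if np.abs(d).max()<.3 and abs(dt)<.15: break
            m=max(np.linalg.norm(d)/60,abs(dt)/10.5,1); 
            # translation and turn capped separately
            d=d/max(np.linalg.norm(d)/60,1); dt=np.clip(dt,-10.5,10.5)
            a=np.radians(t); ax=np.array([[np.sin(a),-np.cos(a),0],[0,0,-1],[np.cos(a),np.sin(a),0]])
            r=np.round(ax@d/1000,4); rows.append(r.tolist()); P=P+ax.T@(r*1000)
            dtr=np.round(dt,1); turn.append([0,float(-dtr),0]); t+=dtr
    print('pos',rows);print('dr',turn);print('end',P.round(1),round(t,1))
E
python3 - <<'E'
from h import *
plan([(460,150,245,-27.7),(440,-360,200,-27.7)],1,25)
E
```

```text
now [191.1 595.  245.3] th 72.2 t 1.15 open 85.4 F [ 0.5 -0.7  0.1] q [ 1.14  0.05  1.61  0.    1.48 -0.12]
pos [[0.0452, 0.0, -0.0394], [0.0517, 0.0, -0.0305], [0.0564, 0.0, -0.0206], [0.0592, 0.0001, -0.01], [0.06, 0.0, 0.001], [0.0588, 0.0001, 0.0119], [0.0556, 0.0, 0.0224], [0.0506, 0.0001, 0.0322], [0.0292, 0.0, 0.0273], [0.0, 0.0, -0.0], [0.054, 0.0053, 0.0257], [0.054, 0.0053, 0.0257], [0.054, 0.0053, 0.0257], [0.054, 0.0053, 0.0257], [0.054, 0.0053, 0.0257], [0.054, 0.0052, 0.0257], [0.054, 0.0053, 0.0257], [0.054, 0.0052, 0.0257], [0.0289, 0.0028, 0.0138]]
dr [[0, 10.5, 0], [0, 10.5, 0], [0, 10.5, 0], [0, 10.5, 0], [0, 10.5, 0], [0, 10.5, 0], [0, 10.5, 0], [0, 10.5, 0], [0, 10.5, 0], [0, 5.4, 0], [0, -0.0, 0], [0, -0.0, 0], [0, -0.0, 0], [0, -0.0, 0], [0, -0.0, 0], [0, -0.0, 0], [0, -0.0, 0], [0, -0.0, 0], [0, -0.0, 0]]
end [ 440. -360.  200.] -27.7
```

>>> {"op": "servo_tool", "data": {
  "delta_pos": [
    [0.045,0,-0.039],
    [0.052,0,-0.03],
    [0.056,0,-0.021],
    [0.059,0,-0.01],
    [0.06,0,0.001]
  ],
  "dr": [
    [0,10.5,0],
    [0,10.5,0],
    [0,10.5,0],
    [0,10.5,0],
    [0,10.5,0]
  ],
  "grip": [1,1,1,1,1]
}}

```text
t: 1.78
tool_pos: [0.3459, 0.3336, 0.2455]
tool_rot: [-1.343, 0.966, -0.968]
contact_force: [0.7, -0.0, 0.4]
opening: 0.0854
```

>>> {"op": "servo_tool", "data": {
  "delta_pos": [
    [0.059,0,0.012],
    [0.056,0,0.022],
    [0.051,0,0.032],
    [0.03,0,0.027],
    [0.05,0.005,0.025]
  ],
  "dr": [
    [0,10.5,0],
    [0,10.5,0],
    [0,10.5,0],
    [0,10.5,0],
    [0,5.4,0]
  ],
  "grip": [1,1,1,1,1]
}}

```text
t: 2.4
tool_pos: [0.4601, 0.076, 0.2426]
tool_rot: [-0.904, 1.58, -1.584]
contact_force: [0.5, 0.4, -0.7]
opening: 0.0856
```

```bash
python3 - <<'E'
from h import *
plan([(445,-345,190,-27.7)],1,15)
E
```

```text
now [460.1  76.  242.6] th -30.1 t 2.4 open 85.6 F [ 0.5  0.4 -0.7] q [ 0.   -0.35  1.98  0.    1.5   0.53]
pos [[0.0525, 0.0074, 0.028], [0.0537, 0.0074, 0.0258], [0.0537, 0.0074, 0.0258], [0.0537, 0.0075, 0.0258], [0.0537, 0.0075, 0.0257], [0.0537, 0.0074, 0.0258], [0.0537, 0.0075, 0.0257], [0.004, 0.0005, 0.002]]
dr [[0, -2.4, 0], [0, 0.0, 0], [0, 0.0, 0], [0, 0.0, 0], [0, 0.0, 0], [0, 0.0, 0], [0, 0.0, 0], [0, 0.0, 0]]
end [ 445. -345.  190.] -27.7
```

>>> {"op": "servo_tool", "data": {
  "delta_pos": [
    [0.0525,0.007,0.028],
    [0.0535,0.007,0.026],
    [0.0535,0.007,0.026],
    [0.0535,0.007,0.026],
    [0.0535,0.008,0.026]
  ],
  "dr": [
    [0,-2.4,0],
    [0,0,0],
    [0,0,0],
    [0,0,0],
    [0,0,0]
  ],
  "grip": [1,1,1,1,1]
}}

```text
t: 3.02
tool_pos: [0.4507, -0.2309, 0.2072]
tool_rot: [-0.927, 1.545, -1.558]
contact_force: [1.3, 0.8, 1.1]
opening: 0.0857
```

>>> {"op": "servo_tool", "data": {
  "delta_pos": [
    [0.0535,0.007,0.026],
    [0.03,0.007,0.015],
    [0,0,0]
  ],
  "dr": [
    [0,0,0],
    [0,0,0],
    [0,0,0]
  ],
  "grip": [1,1,1]
}}

```text
t: 3.4
tool_pos: [0.4468, -0.3307, 0.1924]
tool_rot: [-0.922, 1.549, -1.562]
contact_force: [-0.2, 0.7, -0.1]
opening: 0.0855
```

```bash
cat >> h.py <<'E'
def look(name,label,z):
    p=ctrl.camera_params('wrist'); im=ctrl.get_image('wrist'); cv2.imwrite('pics/%s.png'%name,im[:,:,::-1])
    for r in ctrl.masks_of('wrist',label)[:2]:
        q=rect(p,r['pixels'],z); print(label,round(r['score'],2),np.round(r['extent']),'ctr',np.round(q[0],1),'size',np.round(q[1],1),'ang',round(q[2],1))
E
python3 - <<'E'
from h import *
plan([(466,-379,100,-27.7)],1,15)
look('w1','thermometer',.012)
E
```

```text
now [ 446.8 -330.7  192.4] th -28.0 t 3.4 open 85.5 F [-0.2  0.7 -0.1] q [-0.78 -0.08  1.84  0.01  1.38 -0.29]
pos [[0.019, 0.0523, 0.0224], [0.0147, 0.0401, 0.0171]]
dr [[0, -0.3, 0], [0, 0.0, 0]]
end [ 466. -379.  100.] -27.7
thermometer 0.61 [345. 187. 376. 328.] ctr [ 465.5 -379.2] size [121.3  23.8] ang 62.0
```

View pics/w1.png

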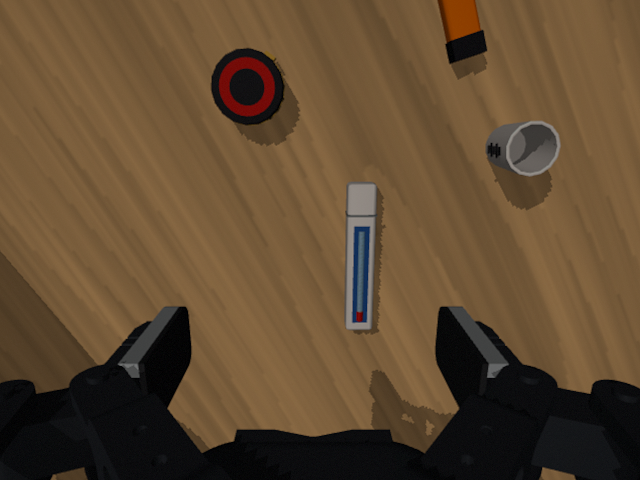

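```bash
python3 - <<'E'
from h import *
goal(465.5,-379.2,60,-28)
plan([(465.5,-379.2,60,-28),(465.5,-379.2,16,-28)],1,15)
E
```

```text
now [ 447.5 -328.8  193. ] th -27.8 t 3.5 open 85.3 F [-0.4 -0.2 -0.1] q [-0.77 -0.08  1.84  0.01  1.38 -0.29]
shift tool mm [ 37.2 133.3  37.5] turn deg [-0.8  0.2 -0.5]
shift in goal axes mm [ 36.  133.   39.6]
now [ 447.5 -328.8  193. ] th -27.8 t 3.5 open 85.3 F [-0.4 -0.2 -0.1] q [-0.77 -0.08  1.84  0.01  1.38 -0.29]
pos [[0.0151, 0.0557, 0.0165], [0.0151, 0.0557, 0.0166], [0.0058, 0.0216, 0.0064], [0.0, 0.044, 0.0]]
dr [[0, 0.2, 0], [0, -0.0, 0], [0, -0.0, 0], [0, -0.0, 0]]
end [ 465.5 -379.1   16. ] -28.0
```

>>> {"op": "servo_tool", "data": {
  "delta_pos": [
    [0.015,0.05,0.0165],
    [0.015,0.05,0.0165],
    [0.006,0.03,0.0066],
    [0,0,0]
  ],
  "dr": [
    [-0.8,0.2,-0.5],
    [0,0,0],
    [0,0,0],
    [0,0,0]
  ],
  "grip": [0.7,0.7,0.7,0.7]
}}

```text
t: 4.0
tool_pos: [0.4712, -0.3766, 0.065]
tool_rot: [-0.939, 1.547, -1.561]
contact_force: [0.2, -0.2, 0.5]
opening: 0.06
```

```bash
python3 - <<'E'
from h import *
goal(465.5,-379.2,17,-28)
look('w2','thermometer',.012)
goal(465.5,-379.2,17,-28)
E
```

```text
now [ 471.2 -376.6   65. ] th -27.6 t 4.0 open 60.0 F [ 0.2 -0.2  0.5] q [-0.8   0.17  1.8   0.    1.16 -0.32]
shift tool mm [ 4.9 47.9 -4.2] turn deg [-0.4  0.4  0.1]
shift in goal axes mm [ 5.  48.  -3.8]
thermometer 0.86 [279. 156. 328. 400.] ctr [ 465.2 -380.3] size [122.5  22.7] ang 62.3
now [ 472.6 -378.1   68.3] th -27.6 t 4.1 open 60.2 F [-0.2  0.4  0.9] q [-0.8   0.17  1.8   0.    1.16 -0.32]
shift tool mm [ 4.1 51.3 -6.4] turn deg [-0.8  0.4  0.2]
shift in goal axes mm [ 4.3 51.3 -5.7]
```

View pics/w2.png

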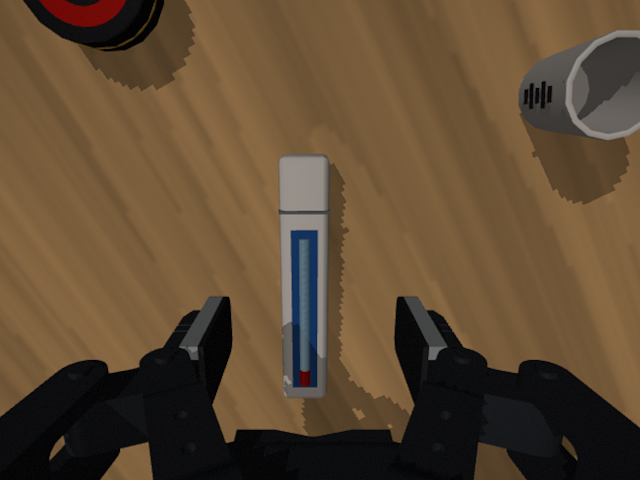

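```bash
python3 - <<'E'
from h import *
for i in range(4):
    o=ctrl.get_obs(); print(o['t'],np.round(o['tool_pos']*1000,2),np.round(o['q']*1000,1),np.round(ctrl.camera_params('wrist')['eye']*1000,2)); ctrl.get_image('wrist')
E
```

```text
4.1 [ 472.58 -378.06   68.34] [-7.9800e+02  1.6910e+02  1.7996e+03  8.0000e-01  1.1592e+03 -3.1620e+02] [ 503.79 -315.89  196.6 ]
4.15 [ 472.96 -378.7    69.33] [-7.9820e+02  1.6810e+02  1.7987e+03  7.0000e-01  1.1589e+03 -3.1630e+02] [ 504.02 -316.36  197.54]
4.2 [ 473.12 -379.12   69.8 ] [-7.9850e+02  1.6770e+02  1.7983e+03  7.0000e-01  1.1587e+03 -3.1630e+02] [ 504.1  -316.69  197.99]
4.25 [ 473.1  -379.34   69.88] [-7.9880e+02  1.6780e+02  1.7981e+03  6.0000e-01  1.1586e+03 -3.1640e+02] [ 504.06 -316.89  198.06]
```

```bash
python3 - <<'E'
from h import *
goal(465.3,-379.8,17,-27.8)
E
```

```text
now [ 473.  -379.4   69.7] th -27.7 t 4.3 open 59.5 F [-0.6 -0.2  0.8] q [-0.8   0.17  1.8   0.    1.16 -0.32]
shift tool mm [ 3.6 52.6 -7.5] turn deg [-0.9  0.1  0.3]
shift in goal axes mm [ 3.9 52.7 -6.6]
```

>>> {"op": "servo_tool", "data": {
  "delta_pos": [
    [0.004,0.015,-0.006],
    [0,0.015,0],
    [0,0.013,0],
    [0,0,0]
  ],
  "dr": [
    [-0.9,0.1,0.3],
    [0,0,0],
    [0,0,0],
    [0,0,0]
  ],
  "grip": [0.7,0.7,0.6,0.6]
}}

```text
t: 4.8
tool_pos: [0.4653, -0.3804, 0.0245]
tool_rot: [-0.939, 1.557, -1.557]
contact_force: [-0.6, 0.5, 0.1]
opening: 0.0513
```

```bash
python3 - <<'E'
from h import *
look('w3','thermometer',.012)
goal(465.3,-379.8,17,-27.8)
E
```

```text
thermometer 0.77 [280. 148. 345. 437.] ctr [ 466.9 -377.7] size [116.  23.] ang 62.3
now [ 466.2 -381.2   26.1] th -27.8 t 4.9 open 51.2 F [-0.  -1.1  0.9] q [-0.81  0.23  1.81  0.    1.1  -0.32]
shift tool mm [-0.8  9.1 -1.4] turn deg [-0.2  0.   0. ]
shift in goal axes mm [-0.8  9.1 -1.4]
```

View pics/w3.png

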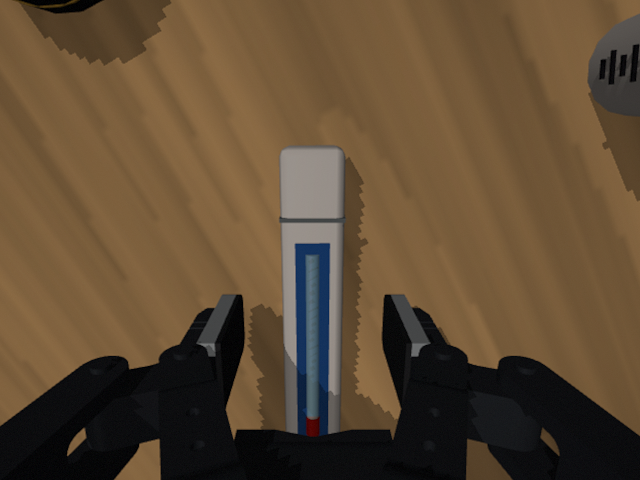

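>>> {"op": "servo_tool", "data": {
  "delta_pos": [
    [-0.001,0.01,0],
    [0,0,0],
    [0,0,0],
    [0,0,0],
    [0,0,0]
  ],
  "dr": [
    [0,0,0],
    [0,0,0],
    [0,0,0],
    [0,0,0],
    [0,0,0]
  ],
  "grip": [0.5,0.4,0.15,0.15,0.15],
  "grip_force": 40
}}

```text
t: 5.52
tool_pos: [0.4679, -0.3813, 0.0173]
tool_rot: [-0.937, 1.551, -1.561]
contact_force: [-0.5, 0.4, -0.0]
opening: 0.021
```

>>> {"op": "servo_tool", "data": {
  "delta_pos": [
    [0,-0.01,0],
    [0,-0.03,0],
    [0,-0.05,0],
    [0,-0.04,0],
    [0,0,0]
  ],
  "dr": [
    [0,0,0],
    [0,0,0],
    [0,0,0],
    [0,0,0],
    [0,0,0]
  ],
  "grip": [0.1,0.1,0.1,0.1,0.1]
}}

```text
t: 6.15
tool_pos: [0.467, -0.3806, 0.153]
tool_rot: [-0.937, 1.551, -1.562]
contact_force: [0.0, -0.6, -0.4]
opening: 0.0212
```

```bash
python3 - <<'E'
from h import *
look('w4','thermometer',.14)
goal(540.3,170.3,150,-87.26)
plan([(540.3,170.3,160,-87.3)],1,20)
E
```

```text
thermometer 0.63 [278. 150. 350. 438.] ctr [ 468.5 -378.7] size [116.7  24.7] ang 62.3
now [ 465.3 -378.8  148.4] th -27.8 t 6.25 open 21.0 F [ 0.2  0.7 -1. ] q [-0.81  0.07  1.76  0.    1.31 -0.32]
shift tool mm [-520.8   -0.9 -189.5] turn deg [ 0.1 59.5 -0. ]
shift in goal axes mm [-101.2   -1.6 -544.8]
now [ 465.3 -378.8  148.4] th -27.8 t 6.25 open 21.0 F [ 0.2  0.7 -1. ] q [-0.81  0.07  1.76  0.    1.31 -0.32]
pos [[-0.0564, -0.0013, -0.0205], [-0.0517, -0.0013, -0.0304], [-0.0453, -0.0012, -0.0394], [-0.0373, -0.0013, -0.0469], [-0.0282, -0.0012, -0.053], [-0.018, -0.0013, -0.0572], [-0.0109, -0.0012, -0.059], [-0.011, -0.0013, -0.059], [-0.0109, -0.0012, -0.059], [-0.0026, -0.0003, -0.014]]
dr [[0, 10.5, 0], [0, 10.5, 0], [0, 10.5, 0], [0, 10.5, 0], [0, 10.5, 0], [0, 7.0, 0], [0, 0.0, 0], [0, 0.0, 0], [0, 0.0, 0], [0, 0.0, 0]]
end [540.3 170.3 160. ] -87.3
```

View pics/w4.png

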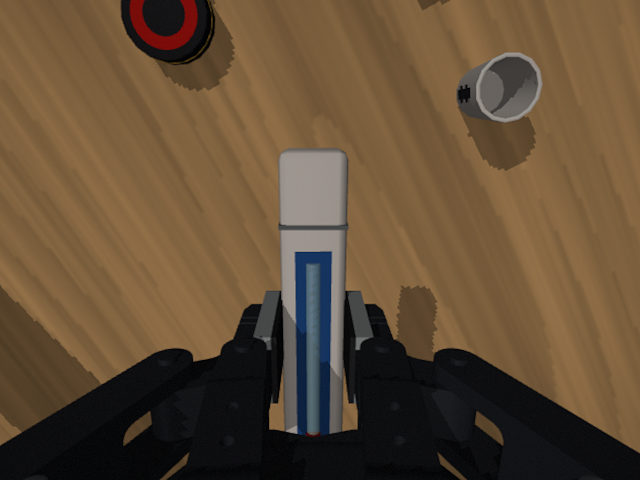

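>>> {"op": "servo_tool", "data": {
  "delta_pos": [
    [-0.056,-0.002,-0.0205],
    [-0.052,-0.002,-0.03],
    [-0.045,-0.002,-0.039],
    [-0.037,-0.001,-0.047],
    [-0.028,-0.001,-0.053]
  ],
  "dr": [
    [0,10.5,0],
    [0,10.5,0],
    [0,10.5,0],
    [0,10.5,0],
    [0,10.5,0]
  ],
  "grip": [0.1,0.1,0.1,0.1,0.1]
}}

```text
t: 6.88
tool_pos: [0.4997, -0.0895, 0.1464]
tool_rot: [-0.219, 2.139, -2.115]
contact_force: [0.3, -0.3, -1.1]
opening: 0.021
```

```bash
python3 - <<'E'
from h import *
goal(540.3,170.3,150,-87.26)
plan([(540.3,170.3,160,-87.3)],1,20)
E
```

```text
now [499.7 -89.5 146.4] th -79.0 t 6.875 open 21.0 F [ 0.3 -0.3 -1.1] q [-0.33 -0.14  1.97  0.    1.33  1.05]
shift tool mm [ -89.2   -1.6 -247.4] turn deg [0.7 8.2 0.8]
shift in goal axes mm [ -52.9   -3.6 -257.6]
now [499.7 -89.5 146.4] th -79.0 t 6.88 open 21.0 F [ 0.3 -0.3 -1.1] q [-0.33 -0.14  1.97  0.    1.33  1.05]
pos [[-0.0203, -0.0031, -0.0564], [-0.012, -0.0031, -0.0587], [-0.012, -0.0031, -0.0587], [-0.012, -0.0031, -0.0587], [-0.0046, -0.0012, -0.0228]]
dr [[0, 8.3, 0], [0, -0.0, 0], [0, -0.0, 0], [0, -0.0, 0], [0, -0.0, 0]]
end [540.3 170.3 160. ] -87.3
```

>>> {"op": "servo_tool", "data": {
  "delta_pos": [
    [-0.02,-0.003,-0.056],
    [-0.012,-0.003,-0.0585],
    [-0.012,-0.003,-0.0585],
    [-0.009,-0.003,-0.05],
    [0,0,0]
  ],
  "dr": [
    [0.7,8.2,0.8],
    [0,0,0],
    [0,0,0],
    [0,0,0],
    [0,0,0]
  ],
  "grip": [0.1,0.1,0.1,0.1,0.1]
}}

```text
t: 7.5
tool_pos: [0.5276, 0.1482, 0.1469]
tool_rot: [-0.071, 2.206, -2.207]
contact_force: [-0.5, -0.5, -0.6]
opening: 0.0208
```

```bash
python3 - <<'E'
from h import *
look('w5','insert_case',.049)
goal(540.3,170.3,100,-87.26)
E
```

```text
insert_case 0.57 [198.  76. 342. 339.] ctr [540.9 170. ] size [150.1  75.9] ang 2.7
now [527.3 145.5 146.6] th -87.5 t 7.6 open 21.0 F [-0.  -0.1 -1.2] q [ 0.13 -0.04  1.87  0.    1.32  1.66]
shift tool mm [-14.9  46.3 -24.3] turn deg [-0.  -0.3  1.1]
shift in goal axes mm [-14.1  46.6 -24.2]
```

View pics/w5.png

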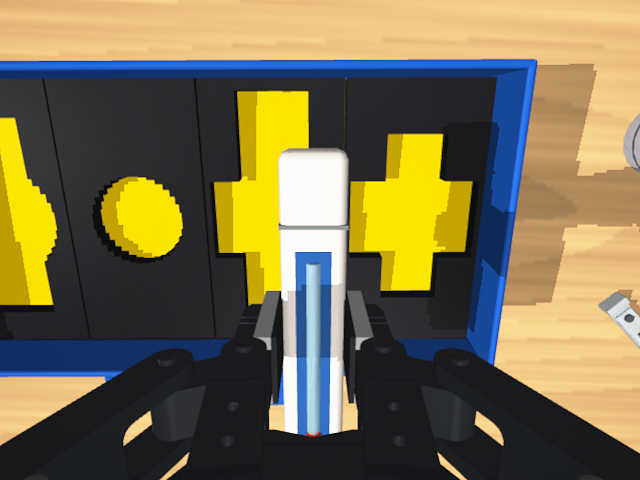

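>>> {"op": "servo_tool", "data": {
  "delta_pos": [
    [-0.015,0.01,-0.025],
    [0,0.02,0],
    [0,0.01,0],
    [0,0,0]
  ],
  "dr": [
    [0,-0.3,1.1],
    [0,0,0],
    [0,0,0],
    [0,0,0]
  ],
  "grip": [0.1,0.1,0.1,0.1]
}}

```text
t: 8.1
tool_pos: [0.5391, 0.1656, 0.1007]
tool_rot: [-0.053, 2.199, -2.207]
contact_force: [-1.5, 0.2, -0.6]
opening: 0.0214
```

```bash
python3 - <<'E'
from h import *
look('w6','insert_case',.049)
goal(540.6,170.2,56.5,-87.26)
E
```

```text
insert_case 0.75 [206.  99. 389. 411.] ctr [541.  169.7] size [150.3  76.8] ang 2.9
now [539.9 166.  102. ] th -87.6 t 8.2 open 21.0 F [-0.7  0.4 -0.2] q [ 0.17  0.05  1.87 -0.    1.23  1.7 ]
shift tool mm [-1.1 45.5 -4.3] turn deg [-0.2 -0.3  0.2]
shift in goal axes mm [-0.9 45.5 -4.1]
```

View pics/w6.png

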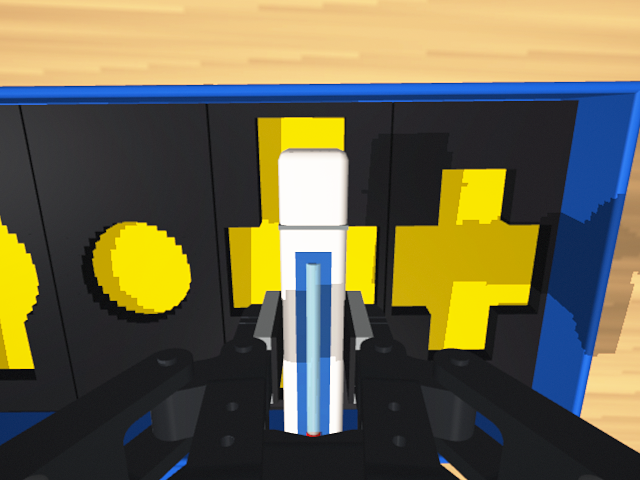

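>>> {"op": "servo_tool", "data": {
  "delta_pos": [
    [-0.001,0.01,-0.004],
    [0,0.012,0],
    [0,0.01,0],
    [0,0.004,0],
    [0,0,0]
  ],
  "dr": [
    [0,-0.3,0],
    [0,0,0],
    [0,0,0],
    [0,0,0],
    [0,0,0]
  ],
  "grip": [0.1,0.1,0.1,0.1,0.1]
}}

```text
t: 8.82
tool_pos: [0.5412, 0.17, 0.0646]
tool_rot: [-0.054, 2.195, -2.202]
contact_force: [-0.0, -0.5, 0.0]
opening: 0.0211
```

```bash
python3 - <<'E'
from h import *
goal(540.6,170.2,56.5,-87.26)
E
```

```text
now [541.2 170.   64.6] th -87.3 t 8.825 open 21.1 F [-0.  -0.5  0. ] q [ 0.17  0.1   1.88 -0.    1.16  1.7 ]
shift tool mm [ 0.6  8.1 -0.2] turn deg [-0.2 -0.   0.1]
shift in goal axes mm [ 0.6  8.1 -0.2]
```

>>> {"op": "servo_tool", "data": {
  "delta_pos": [
    [0,0.004,0],
    [0,0.003,0],
    [0,0.001,0],
    [0,0,0]
  ],
  "dr": [
    [0,0,0],
    [0,0,0],
    [0,0,0],
    [0,0,0]
  ],
  "grip": [0.1,0.1,0.1,0.1]
}}

```text
t: 9.32
tool_pos: [0.5419, 0.1701, 0.0568]
tool_rot: [-0.053, 2.195, -2.201]
contact_force: [0.1, 0.1, -0.8]
opening: 0.0209
```

>>> {"op": "servo_tool", "data": {
  "delta_pos": [
    [-0.001,0.001,0],
    [0,0.001,0]
  ],
  "dr": [
    [0,0,0],
    [0,0,0]
  ],
  "grip": [0.1,0.1]
}}

```text
t: 9.57
tool_pos: [0.5432, 0.1702, 0.0557]
tool_rot: [-0.053, 2.195, -2.201]
contact_force: [-3.6, -1.6, 8.3]
opening: 0.0207
```

>>> {"op": "servo_tool", "data": {
  "delta_pos": [
    [0,0,0],
    [0,0,0],
    [0,0,0],
    [0,-0.02,0],
    [0,-0.04,0]
  ],
  "dr": [
    [0,0,0],
    [0,0,0],
    [0,0,0],
    [0,0,0],
    [0,0,0]
  ],
  "grip": [0.3,0.35,0.38,0.38,0.38]
}}

```text
t: 10.2
tool_pos: [0.5409, 0.1699, 0.1144]
tool_rot: [-0.06, 2.197, -2.205]
contact_force: [0.7, -0.7, 0.1]
opening: 0.0326
```

>>> {"op": "servo_tool", "data": {
  "delta_pos": [
    [0,-0.05,0],
    [0,-0.03,0],
    [0,0,0]
  ],
  "dr": [
    [0,0,0],
    [0,0,0],
    [0,0,0]
  ],
  "grip": [0.5,0.6,0.6]
}}

```text
t: 10.58
tool_pos: [0.544, 0.1708, 0.2054]
tool_rot: [-0.047, 2.193, -2.197]
contact_force: [0.3, -0.4, -0.1]
opening: 0.0512
```

```bash
python3 - <<'E'
from h import *
look('w7','thermometer',.055)
# clipper seen from top at 459,-91.5, yaw 48.6
for th_ in (-41.4,138.6): goal(459,-60,150,th_)
plan([(470,-40,170,-41.4)],1,20)
E
```

```text
thermometer 0.77 [296. 138. 332. 305.] ctr [544.8 169.8] size [118.8  21.9] ang 2.6
now [542.2 170.5 201.5] th -87.3 t 10.675 open 51.4 F [-0.5 -0.9 -1.1] q [ 0.17 -0.05  1.79 -0.    1.4   1.7 ]
shift tool mm [ 94.   52.3 226.1] turn deg [ -0.1 -45.9   0.2]
shift in goal axes mm [227.9  51.5  90. ]
now [542.2 170.5 201.5] th -87.3 t 10.675 open 51.4 F [-0.5 -0.9 -1.1] q [ 0.17 -0.05  1.79 -0.    1.4   1.7 ]
shift tool mm [ 94.   52.3 226.1] turn deg [-2.000e-01  1.341e+02 -1.000e-01]
shift in goal axes mm [-227.9   51.5  -90. ]
now [542.2 170.5 201.5] th -87.3 t 10.68 open 51.4 F [-0.5 -0.9 -1.1] q [ 0.17 -0.05  1.79 -0.    1.4   1.7 ]
pos [[0.0219, 0.0084, 0.0552], [0.0316, 0.0084, 0.0503], [0.0403, 0.0084, 0.0437], [0.0354, 0.0063, 0.0265], [0.0, -0.0, 0.0]]
dr [[0, -10.5, 0], [0, -10.5, 0], [0, -10.5, 0], [0, -10.5, 0], [0, -3.9, 0]]
end [470. -40. 170.] -41.4
```

View pics/w7.png

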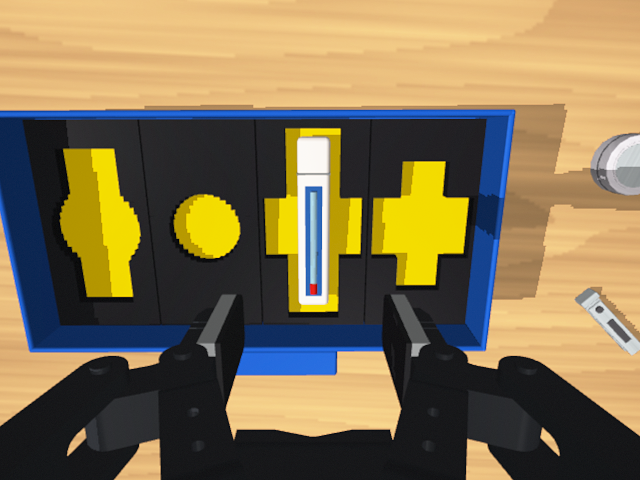

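>>> {"op": "servo_tool", "data": {
  "delta_pos": [
    [0.022,0.008,0.055],
    [0.032,0.008,0.05],
    [0.04,0.008,0.044],
    [0.045,0.006,0.03],
    [0,0,0]
  ],
  "dr": [
    [0,-10.5,0],
    [0,-10.5,0],
    [0,-10.5,0],
    [0,-10.5,0],
    [0,-3.9,0]
  ],
  "grip": [0.6,0.6,0.6,0.6,0.6]
}}

```text
t: 11.3
tool_pos: [0.4608, -0.0377, 0.1635]
tool_rot: [-0.769, 1.752, -1.741]
contact_force: [0.7, 0.7, -0.2]
opening: 0.0515
```

```bash
python3 - <<'E'
from h import *
look('w8','clipper',.009)
goal(459,-91.5,70,-41.4)
E
```

```text
clipper 0.85 [352. 225. 379. 324.] ctr [458.5 -92.4] size [75.1 16.2] ang 49.1
now [461.7 -36.1 164. ] th -43.4 t 11.4 open 51.6 F [0.2 0.5 0.2] q [-0.24 -0.27  2.05 -0.    1.38  0.52]
shift tool mm [41.  94.  37.2] turn deg [ 0.7 -2.   0.7]
shift in goal axes mm [43.3 94.  34.6]
```

View pics/w8.png

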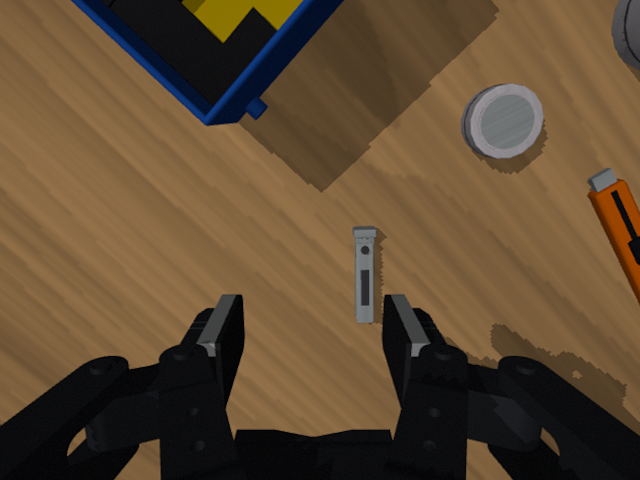

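>>> {"op": "servo_tool", "data": {
  "delta_pos": [
    [0.02,0.04,0.018],
    [0.022,0.04,0.016],
    [0,0.014,0],
    [0,0,0]
  ],
  "dr": [
    [0.7,-2,0.7],
    [0,0,0],
    [0,0,0],
    [0,0,0]
  ],
  "grip": [0.5,0.5,0.5,0.5]
}}

```text
t: 11.9
tool_pos: [0.4575, -0.0885, 0.0657]
tool_rot: [-0.777, 1.721, -1.716]
contact_force: [-0.3, 0.4, 0.2]
opening: 0.043
```

```bash
python3 - <<'E'
from h import *
look('w9','clipper',.009)
goal(458.5,-92.4,16,-41.4)
E
```

```text
clipper 0.6 [303. 201. 339. 350.] ctr [458.2 -93.1] size [74.8 16. ] ang 48.7
now [458.8 -88.8  67.5] th -41.3 t 12.0 open 43.1 F [-0.6  0.6  0.6] q [-0.35 -0.15  2.12  0.    1.17  0.37]
shift tool mm [ 3.  51.5  2.1] turn deg [-0.   0.1 -0.1]
shift in goal axes mm [ 2.9 51.5  2.2]
```

View pics/w9.png

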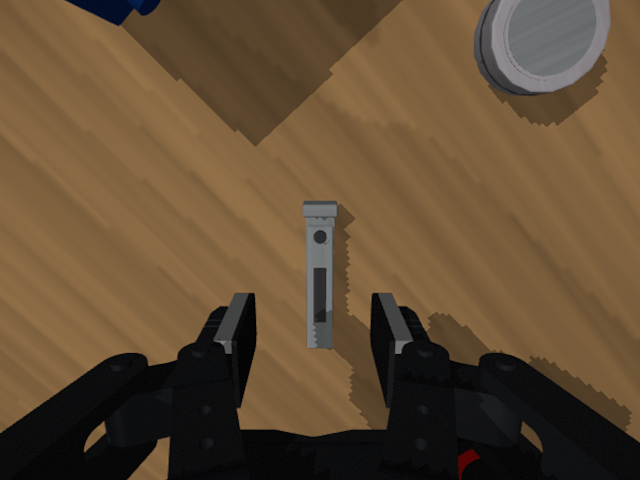

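>>> {"op": "servo_tool", "data": {
  "delta_pos": [
    [0.0035,0.02,0.0027],
    [0,0.018,0],
    [0,0.008,0],
    [0,0,0],
    [0,0,0]
  ],
  "dr": [
    [0,0,0],
    [0,0,0],
    [0,0,0],
    [0,0,0],
    [0,0,0]
  ],
  "grip": [0.4,0.4,0.4,0.35,0.35]
}}

```text
t: 12.62
tool_pos: [0.4655, -0.0925, 0.0283]
tool_rot: [-0.766, 1.702, -1.72]
contact_force: [-0.5, 0.1, -0.2]
opening: 0.0299
```

```bash
python3 - <<'E'
from h import *
goal(458.3,-92.8,16,-41.4)
look('w10','clipper',.009)
goal(458.3,-92.8,16,-41.4)
E
```

```text
now [465.5 -92.5  28.3] th -41.1 t 12.625 open 29.9 F [-0.5  0.1 -0.2] q [-0.35 -0.07  2.13  0.    1.07  0.36]
shift tool mm [ 5.1 12.2 -5.4] turn deg [-0.8  0.3 -0.4]
shift in goal axes mm [ 5.  12.3 -5.2]
clipper 0.91 [275. 222. 322. 404.] ctr [458.2 -92.9] size [76.2 16.4] ang 48.4
now [465.4 -92.5  28.2] th -41.1 t 12.725 open 30.0 F [ 0.7  0.3 -0.3] q [-0.35 -0.07  2.13  0.    1.07  0.36]
shift tool mm [ 5.  12.1 -5.4] turn deg [-0.8  0.3 -0.4]
shift in goal axes mm [ 4.9 12.2 -5.2]
```

View pics/w10.png

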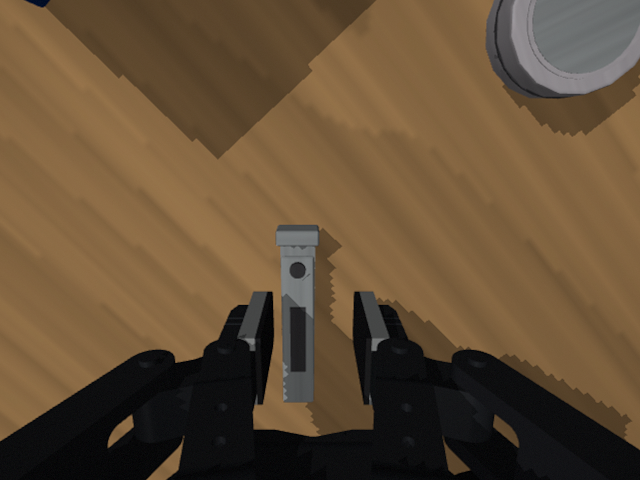

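>>> {"op": "servo_tool", "data": {
  "delta_pos": [
    [0.005,0,-0.0065],
    [0,0.005,-0.001],
    [0,0.006,0],
    [0,0,0]
  ],
  "dr": [
    [-0.8,0.3,-0.4],
    [0,0,0],
    [0,0,0],
    [0,0,0]
  ],
  "grip": [0.35,0.35,0.35,0.35]
}}

```text
t: 13.22
tool_pos: [0.4559, -0.0914, 0.0168]
tool_rot: [-0.775, 1.719, -1.718]
contact_force: [-0.0, -0.5, 0.2]
opening: 0.0298
```

```bash
python3 - <<'E'
from h import *
goal(458.3,-92.8,16,-41.4)
E
```

```text
now [455.9 -91.4  16.8] th -41.4 t 13.225 open 29.8 F [-0.  -0.5  0.2] q [-0.36 -0.06  2.14  0.    1.06  0.36]
shift tool mm [-0.6  0.8  2.7] turn deg [ 0. -0. -0.]
shift in goal axes mm [-0.6  0.8  2.7]
```

>>> {"op": "servo_tool", "data": {
  "delta_pos": [
    [-0.001,0.001,0.0025],
    [0,0,0],
    [0,0,0],
    [0,0,0]
  ],
  "dr": [
    [0,0,0],
    [0,0,0],
    [0,0,0],
    [0,0,0]
  ],
  "grip": [0.3,0.05,0.05,0.05]
}}

```text
t: 13.72
tool_pos: [0.4589, -0.0925, 0.0159]
tool_rot: [-0.775, 1.719, -1.719]
contact_force: [0.9, 0.3, -0.7]
opening: 0.0117
```

>>> {"op": "servo_tool", "data": {
  "delta_pos": [
    [0,-0.01,0],
    [0,-0.03,0],
    [0,-0.05,0],
    [0,-0.04,0],
    [0,0,0]
  ],
  "dr": [
    [0,0,0],
    [0,0,0],
    [0,0,0],
    [0,0,0],
    [0,0,0]
  ],
  "grip": [0.05,0.05,0.05,0.05,0.05]
}}

```text
t: 14.35
tool_pos: [0.4585, -0.0924, 0.1517]
tool_rot: [-0.775, 1.719, -1.719]
contact_force: [0.9, -0.0, 0.1]
opening: 0.0116
```

```bash
python3 - <<'E'
from h import *
look('w11','clipper',.14)
goal(544,93.4,140,-87.26)
plan([(544,93.4,145,-87.3)],1,20)
E
```

```text
clipper 0.55 [289. 221. 338. 411.] ctr [456.5 -95.2] size [78.3 16.2] ang 48.6
now [456.2 -91.5 147.6] th -41.4 t 14.45 open 11.6 F [ 0.2  1.1 -1.1] q [-0.36 -0.26  2.07  0.    1.34  0.36]
shift tool mm [-196.8    7.5  -56.5] turn deg [ 0.3 45.8  0.3]
shift in goal axes mm [ -96.6    7.6 -180.5]
now [456.2 -91.5 147.6] th -41.4 t 14.45 open 11.6 F [ 0.2  1.1 -1.1] q [-0.36 -0.26  2.07  0.    1.34  0.36]
pos [[-0.0577, 0.0008, -0.0166], [-0.0537, 0.0007, -0.0268], [-0.0479, 0.0008, -0.0361], [-0.0167, 0.0003, -0.0183], [0.0, -0.0, 0.0001]]
dr [[0, 10.5, 0], [0, 10.5, 0], [0, 10.5, 0], [0, 10.5, 0], [0, 3.9, 0]]
end [544.   93.4 145. ] -87.3
```

View pics/w11.png

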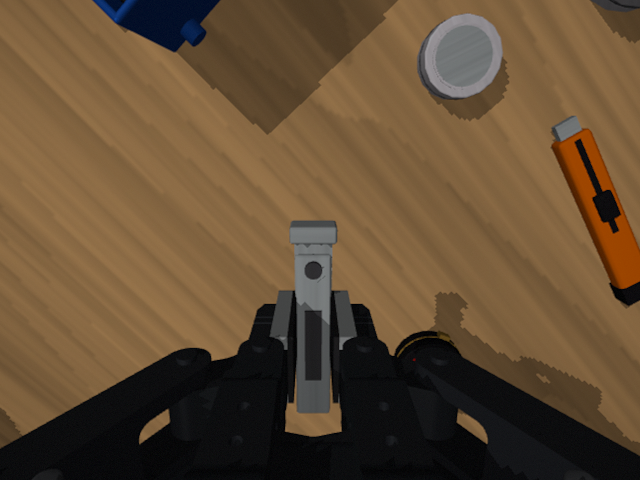

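>>> {"op": "servo_tool", "data": {
  "delta_pos": [
    [-0.057,0.001,-0.017],
    [-0.053,0.001,-0.027],
    [-0.047,0.001,-0.036],
    [-0.016,0,-0.018],
    [0,0,0]
  ],
  "dr": [
    [0,10.5,0],
    [0,10.5,0],
    [0,10.5,0],
    [0,10.5,0],
    [0,3.9,0]
  ],
  "grip": [0.05,0.05,0.05,0.05,0.05]
}}

```text
t: 15.08
tool_pos: [0.5277, 0.0823, 0.1341]
tool_rot: [-0.116, 2.195, -2.186]
contact_force: [-0.1, -0.8, 0.4]
opening: 0.0117
```

```bash
python3 - <<'E'
from h import *
look('w12','insert_clipper',.049)
goal(544,93.4,85,-87.26)
E
```

```text
insert_clipper 0.71 [221.  63. 379. 340.] ctr [544.9  92.8] size [149.8  76.9] ang 3.2
now [527.2  81.2 133.9] th -85.2 t 15.175 open 11.7 F [ 0.3 -1.4 -0.1] q [ 0.01 -0.05  1.91  0.    1.31  1.5 ]
shift tool mm [-18.9  48.6 -10.5] turn deg [0.3 2.1 1.4]
shift in goal axes mm [-17.3  48.9 -11.4]
```

View pics/w12.png

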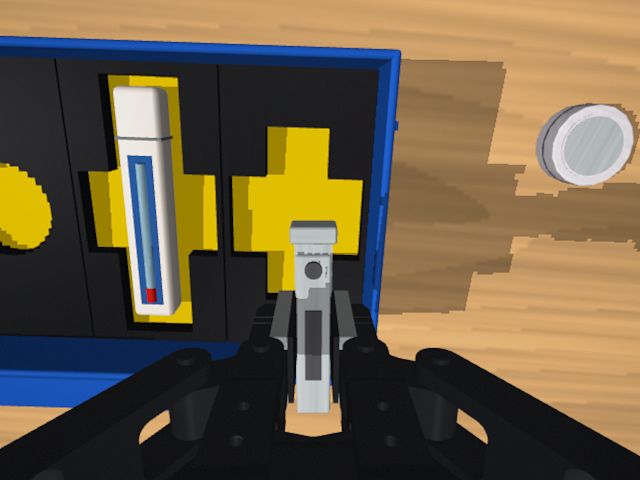

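>>> {"op": "servo_tool", "data": {
  "delta_pos": [
    [-0.018,0,-0.014],
    [0,0.015,0],
    [0,0.015,0],
    [0,0.01,0],
    [0,0,0]
  ],
  "dr": [
    [0.3,2.1,1.4],
    [0,0,0],
    [0,0,0],
    [0,0,0],
    [0,0,0]
  ],
  "grip": [0.05,0.05,0.05,0.05,0.05]
}}

```text
t: 15.8
tool_pos: [0.5392, 0.0943, 0.085]
tool_rot: [-0.065, 2.2, -2.204]
contact_force: [0.3, -0.1, -1.8]
opening: 0.0114
```

```bash
python3 - <<'E'
from h import *
look('w13','insert_clipper',.049)
goal(544.3,96,56,-87.26)
im=ctrl.get_image('side'); cv2.imwrite('pics/s13.png',cv2.resize(im[120:300,130:370,::-1],None,fx=3.3,fy=3.3,interpolation=cv2.INTER_CUBIC))
E
```

```text
insert_clipper 0.62 [213.  89. 418. 429.] ctr [544.1  92.5] size [151.4  77.2] ang 2.9
now [540.3  94.5  86.5] th -87.2 t 15.9 open 12.1 F [-0.1 -0.4 -0.8] q [ 0.04  0.03  1.91 -0.    1.2   1.56]
shift tool mm [-4.3 30.5 -1.4] turn deg [-0.1  0.1  0.5]
shift in goal axes mm [-4.1 30.5 -1.3]
```

View pics/w13.png

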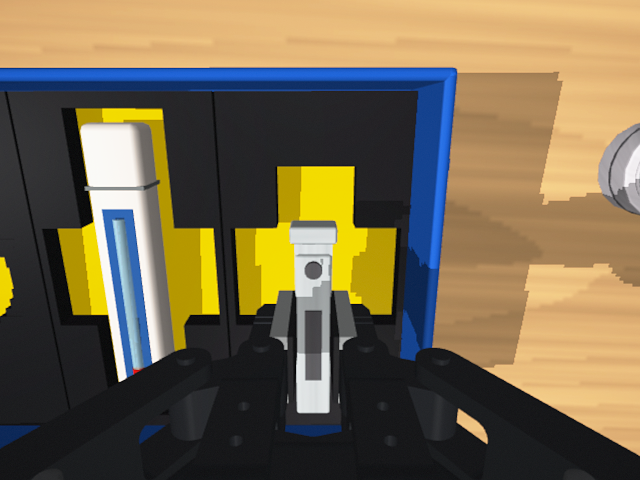

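View pics/s13.png

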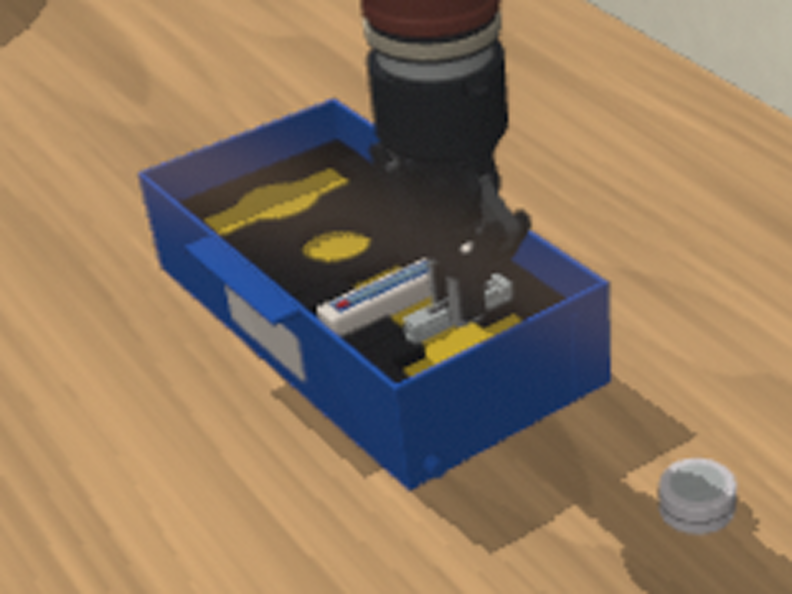

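```bash
python3 - <<'E'
from h import *
p=ctrl.camera_params('side'); o=ctrl.get_obs(); print(o['tool_pos'])
f=K(p)
for c in [(528,225),(520,240),(500,250),(490,265),(375,155),(465,247),(455,320),(480,318),(465,300)]:
    u=130+c[0]/3.3; v=120+c[1]/3.3
    d=R.from_rotvec(p['rotation']).apply([(u-p['cx'])/f,(v-p['cy'])/f,1]); s=(.529-p['eye'][0])/d[0]; X=p['eye']+s*d
    print(c,'y rel tcp',round((X[1]-o['tool_pos'][1])*1000),'z rel tcp',round((X[2]-o['tool_pos'][2])*1000))
E
```

```text
[0.54078114 0.09460644 0.08719028]
(528, 225) y rel tcp -102 z rel tcp 105
(520, 240) y rel tcp -94 z rel tcp 91
(500, 250) y rel tcp -73 z rel tcp 74
(490, 265) y rel tcp -61 z rel tcp 58
(375, 155) y rel tcp 60 z rel tcp 73
(465, 247) y rel tcp -36 z rel tcp 57
(455, 320) y rel tcp -16 z rel tcp -6
(480, 318) y rel tcp -45 z rel tcp 12
(465, 300) y rel tcp -30 z rel tcp 17
```

>>> {"op": "servo_tool", "data": {
  "delta_pos": [
    [-0.004,0.008,-0.0015],
    [0,0.008,0],
    [0,0.006,0],
    [0,0,0]
  ],
  "dr": [
    [0,0,0.5],
    [0,0,0],
    [0,0,0],
    [0,0,0]
  ],
  "grip": [0.05,0.05,0.05,0.05]
}}

```text
t: 16.45
tool_pos: [0.5459, 0.0965, 0.0649]
tool_rot: [-0.048, 2.192, -2.196]
contact_force: [-0.6, -0.2, -0.5]
opening: 0.0117
```

```bash
python3 - <<'E'
from h import *
goal(544.3,96,56,-87.26)
look('w14','clipper',.05)
E
```

```text
now [545.9  96.5  64.9] th -87.2 t 16.45 open 11.7 F [-0.6 -0.2 -0.5] q [ 0.04  0.07  1.92 -0.    1.15  1.56]
shift tool mm [1.7 8.9 0.4] turn deg [-0.1  0.1 -0.3]
shift in goal axes mm [1.6 8.9 0.4]
clipper 0.62 [288. 220. 339. 412.] ctr [541.9  95.3] size [79.5 16.6] ang 2.9
```

View pics/w14.png

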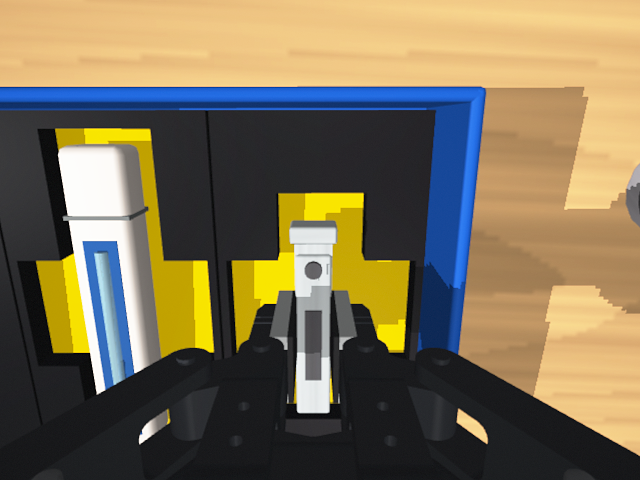

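>>> {"op": "servo_tool", "data": {
  "delta_pos": [
    [0.001,0.005,0],
    [0,0.003,0],
    [0,0.001,0],
    [0,0,0]
  ],
  "dr": [
    [0,0,0],
    [0,0,0],
    [0,0,0],
    [0,0,0]
  ],
  "grip": [0.05,0.05,0.05,0.05]
}}

```text
t: 17.05
tool_pos: [0.5457, 0.0964, 0.0565]
tool_rot: [-0.046, 2.192, -2.194]
contact_force: [0.9, 0.1, 0.4]
opening: 0.0112
```

>>> {"op": "servo_tool", "data": {
  "delta_pos": [
    [0,0.001,0],
    [0,0.001,0]
  ],
  "dr": [
    [0,0,0],
    [0,0,0]
  ],
  "grip": [0.05,0.05]
}}

```text
t: 17.3
tool_pos: [0.5459, 0.0964, 0.0548]
tool_rot: [-0.046, 2.191, -2.194]
contact_force: [-1.6, -0.3, 3.4]
opening: 0.0118
```

>>> {"op": "servo_tool", "data": {
  "delta_pos": [
    [0,0,0],
    [0,0,0],
    [0,0,0],
    [0,-0.02,0],
    [0,-0.04,0]
  ],
  "dr": [
    [0,0,0],
    [0,0,0],
    [0,0,0],
    [0,0,0],
    [0,0,0]
  ],
  "grip": [0.22,0.27,0.27,0.27,0.27]
}}

```text
t: 17.92
tool_pos: [0.5432, 0.0964, 0.1139]
tool_rot: [-0.053, 2.195, -2.198]
contact_force: [0.8, 0.6, -0.6]
opening: 0.023
```

>>> {"op": "servo_tool", "data": {
  "delta_pos": [
    [0,-0.05,0],
    [0,-0.03,0],
    [0,0,0]
  ],
  "dr": [
    [0,0,0],
    [0,0,0],
    [0,0,0]
  ],
  "grip": [0.5,0.85,0.85]
}}

```text
t: 18.3
tool_pos: [0.5457, 0.0967, 0.2051]
tool_rot: [-0.04, 2.189, -2.191]
contact_force: [0.1, -0.3, 0.0]
opening: 0.0727
```

```bash
python3 - <<'E'
from h import *
look('w15','clipper',.05)
# tin at 592,-71.5; place theta: along insert x = 2.7 (or -177.3)
for t in (2.7,-87.3): goal(592,-71,150,t)
plan([(592,-40,170,-60)],1,10)
E
```

```text
clipper 0.91 [302. 176. 328. 274.] ctr [546.8  95.8] size [71.6 15.8] ang 3.3
now [543.9  96.6 201.2] th -87.2 t 18.4 open 72.5 F [-0.1  0.2 -0.6] q [ 0.04 -0.09  1.83 -0.    1.4   1.56]
shift tool mm [-39.4  51.7 169.7] turn deg [ -0.4 -89.9  -0.2]
shift in goal axes mm [169.7  51.2  40.1]
now [543.9  96.6 201.2] th -87.2 t 18.4 open 72.5 F [-0.1  0.2 -0.6] q [ 0.04 -0.09  1.83 -0.    1.4   1.56]
shift tool mm [-39.4  51.7 169.7] turn deg [-0.1  0.1 -0.4]
shift in goal axes mm [-40.1  51.2 169.7]
now [543.9  96.6 201.2] th -87.2 t 18.4 open 72.5 F [-0.1  0.2 -0.6] q [ 0.04 -0.09  1.83 -0.    1.4   1.56]
pos [[-0.0167, 0.0126, 0.0562], [-0.0062, 0.0126, 0.0583], [0.0021, 0.006, 0.0275]]
dr [[0, -10.5, 0], [0, -10.5, 0], [0, -6.2, 0]]
end [592. -40. 170.] -60.0
```

View pics/w15.png

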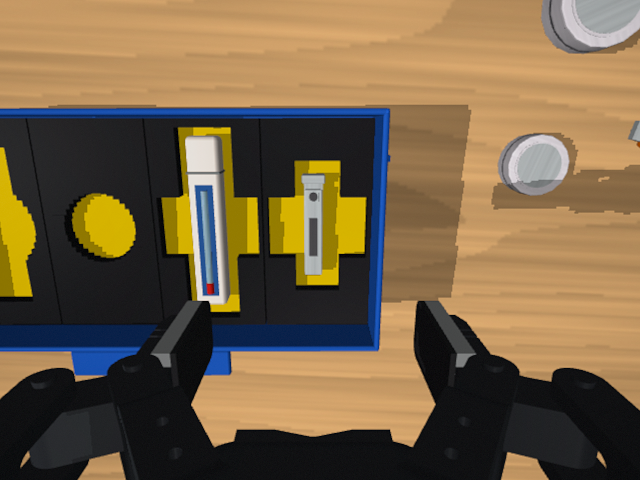

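```bash
python3 - <<'E'
from h import *
plan([(590,-35,165,2.7)],1,10)
E
```

```text
now [543.9  96.6 201.2] th -87.2 t 18.4 open 72.5 F [-0.1  0.2 -0.6] q [ 0.04 -0.09  1.83 -0.    1.4   1.56]
pos [[-0.0165, 0.0151, 0.0557], [-0.006, 0.015, 0.0578], [0.0018, 0.0061, 0.0232], [-0.0, -0.0, -0.0], [-0.0, -0.0, -0.0], [-0.0, -0.0, -0.0], [-0.0, -0.0, -0.0], [-0.0, -0.0, -0.0], [-0.0, -0.0, -0.0]]
dr [[0, -10.5, 0], [0, -10.5, 0], [0, -10.5, 0], [0, -10.5, 0], [0, -10.5, 0], [0, -10.5, 0], [0, -10.5, 0], [0, -10.5, 0], [0, -5.9, 0]]
end [590. -35. 165.] 2.7
```

>>> {"op": "servo_tool", "data": {
  "delta_pos": [
    [-0.016,0.01,0.055],
    [-0.006,0.01,0.058],
    [0.002,0.01,0.023],
    [0,0,0],
    [0,0,0]
  ],
  "dr": [
    [0,-10.5,0],
    [0,-10.5,0],
    [0,-10.5,0],
    [0,-10.5,0],
    [0,-10.5,0]
  ],
  "grip": [0.9,0.9,0.9,0.9,0.9]
}}

```text
t: 19.02
tool_pos: [0.5842, -0.0354, 0.1592]
tool_rot: [-0.878, 1.639, -1.625]
contact_force: [0.9, -0.6, 0.4]
opening: 0.0767
```

>>> {"op": "servo_tool", "data": {
  "delta_pos": [
    [0,0,0],
    [0,0,0],
    [0,0,0],
    [0,0,0],
    [0,0,0]
  ],
  "dr": [
    [0,-10.5,0],
    [0,-10.5,0],
    [0,-10.5,0],
    [0,-10.5,0],
    [0,0,0]
  ],
  "grip": [0.9,0.9,0.9,0.9,0.9]
}}

```text
t: 19.65
tool_pos: [0.5765, -0.0345, 0.1455]
tool_rot: [-1.297, 1.12, -1.07]
contact_force: [-0.1, 0.6, -0.0]
opening: 0.077
```

```bash
python3 - <<'E'
from h import *
look('w16','balm_tin',.02)
goal(592,-71.5,70,2.7)
E
```

```text
balm_tin 0.98 [451. 294. 546. 380.] ctr [713.3 -78.5] size [33.5 79. ] ang 56.9
balm_tin 0.64 [297. 254. 371. 324.] ctr [592.7 -68.6] size [44.9 50. ] ang 10.0
now [576.8 -34.5 146. ] th 9.0 t 19.75 open 77.0 F [ 0.6 -0.1  0.1] q [-0.19  0.04  1.79  0.    1.34 -0.35]
shift tool mm [39.8 75.2 11.6] turn deg [ 1.8  6.3 -0.6]
shift in goal axes mm [37.7 76.  13.5]
```

View pics/w16.png

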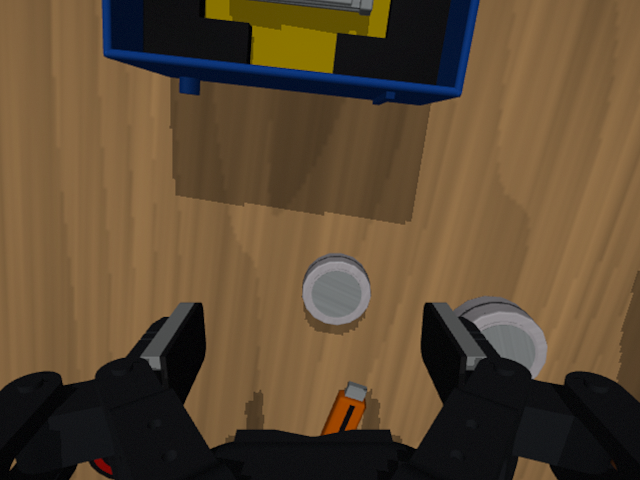

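>>> {"op": "servo_tool", "data": {
  "delta_pos": [
    [0.019,0.025,0.005],
    [0.019,0.025,0.007],
    [0,0.02,0],
    [0,0,0]
  ],
  "dr": [
    [1.8,6.3,-0.6],
    [0,0,0],
    [0,0,0],
    [0,0,0]
  ],
  "grip": [0.9,0.9,0.9,0.9]
}}

```text
t: 20.25
tool_pos: [0.5914, -0.0709, 0.0726]
tool_rot: [-1.227, 1.183, -1.182]
contact_force: [0.0, 0.5, 0.7]
opening: 0.0769
```

```bash
python3 - <<'E'
from h import *
look('w17','balm_tin',.02)
goal(592,-71,15,2.7)
E
```

```text
balm_tin 0.98 [472. 251. 623. 386.] ctr [706.2 -89.4] size [57.5 79.5] ang 57.2
balm_tin 0.66 [270. 220. 369. 318.] ctr [593.9 -69.1] size [44.7 48.9] ang 0.5
now [593.2 -71.2  75.2] th 2.1 t 20.35 open 76.8 F [ 0.4  0.2 -0. ] q [-0.24  0.15  1.81 -0.    1.18 -0.28]
shift tool mm [-0.3 60.2 -1.4] turn deg [-0.2 -0.6  0.1]
shift in goal axes mm [-0.2 60.2 -1.2]
```

View pics/w17.png

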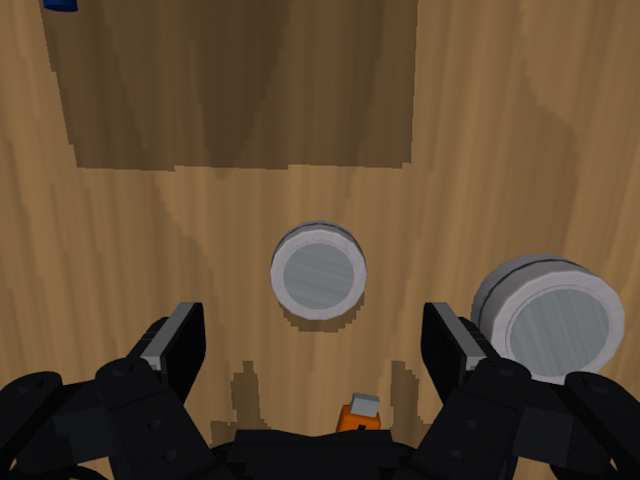

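>>> {"op": "servo_tool", "data": {
  "delta_pos": [
    [0,0.02,0.001],
    [0,0.02,0],
    [0,0.013,0],
    [0,0,0]
  ],
  "dr": [
    [0,-0.6,0],
    [0,0,0],
    [0,0,0],
    [0,0,0]
  ],
  "grip": [0.8,0.8,0.8,0.8]
}}

```text
t: 20.85
tool_pos: [0.5953, -0.0702, 0.02]
tool_rot: [-1.229, 1.167, -1.177]
contact_force: [-0.7, 0.3, 0.1]
opening: 0.0682
```

```bash
python3 - <<'E'
from h import *
look('w18','balm_tin',.02)
goal(593.8,-70.6,15,2.7)
E
```

```text
balm_tin 0.98 [508. 296. 640. 464.] ctr [698.3 -82.7] size [46.7 65.4] ang 46.5
balm_tin 0.59 [242. 256. 375. 388.] ctr [593.9 -68.5] size [50.6 44.8] ang 85.8
now [596.4 -70.6  21.6] th 2.8 t 20.95 open 68.5 F [-0.4  0.6 -0.4] q [-0.24  0.23  1.82 -0.    1.08 -0.29]
shift tool mm [-0.1  6.6 -2.6] turn deg [-0.5  0.1  0.2]
shift in goal axes mm [-0.1  6.6 -2.6]
```

View pics/w18.png

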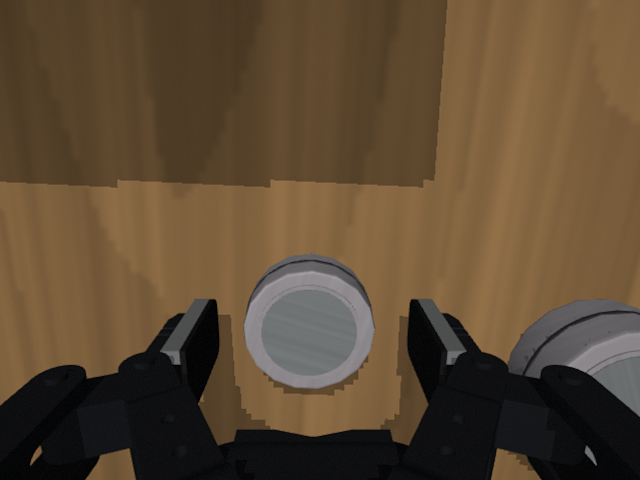

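```bash
python3 - <<'E'
from h import *
p=ctrl.camera_params('wrist'); X=back(p,(309.5,329),.02)[0]*1000; print(X)
goal(X[0],X[1],15,2.7)
E
```

```text
[595.35445856 -71.38761514  20.        ]
now [596.4 -70.6  21.6] th 2.8 t 20.95 open 68.5 F [-0.4  0.6 -0.4] q [-0.24  0.23  1.82 -0.    1.08 -0.29]
shift tool mm [ 0.7  6.6 -1.1] turn deg [-0.5  0.1  0.2]
shift in goal axes mm [ 0.8  6.6 -1. ]
```

>>> {"op": "servo_tool", "data": {
  "delta_pos": [
    [0.001,0.006,-0.0015],
    [0,0,0],
    [0,0,0],
    [0,0,0],
    [0,0,0]
  ],
  "dr": [
    [-0.5,0,0],
    [0,0,0],
    [0,0,0],
    [0,0,0],
    [0,0,0]
  ],
  "grip": [0.7,0.6,0.4,0.4,0.4]
}}

```text
t: 21.58
tool_pos: [0.5966, -0.0723, 0.0176]
tool_rot: [-1.232, 1.168, -1.177]
contact_force: [0.1, 0.4, -0.5]
opening: 0.0445
```

>>> {"op": "servo_tool", "data": {
  "delta_pos": [
    [0,0,0],
    [0,-0.01,0],
    [0,-0.03,0],
    [0,-0.05,0],
    [0,-0.04,0]
  ],
  "dr": [
    [0,0,0],
    [0,0,0],
    [0,0,0],
    [0,0,0],
    [0,0,0]
  ],
  "grip": [0.4,0.4,0.4,0.4,0.4]
}}

```text
t: 22.2
tool_pos: [0.5932, -0.0711, 0.1478]
tool_rot: [-1.237, 1.176, -1.171]
contact_force: [1.8, -0.5, -0.6]
opening: 0.0441
```

```bash
python3 - <<'E'
from h import *
look('w19','balm_tin',.14)
plan([(533,324.1,150,2.7)],1,20)
E
```

```text
balm_tin 0.98 [246. 251. 381. 387.] ctr [593.2 -72.7] size [48.2 54.8] ang 3.1
balm_tin 0.96 [430. 218. 537. 322.] ctr [651.7 -50. ] size [33.8 39.8] ang 50.6
now [596.5 -71.8 152.4] th 2.8 t 22.3 open 44.5 F [ 0.3 -0.7 -0.2] q [-0.24  0.07  1.76 -0.    1.31 -0.29]
pos [[-0.0596, 0.0004, -0.0066], [-0.0596, 0.0004, -0.0067], [-0.0596, 0.0004, -0.0066], [-0.0596, 0.0003, -0.0067], [-0.0596, 0.0003, -0.0066], [-0.0596, 0.0004, -0.0067], [-0.0409, 0.0002, -0.0045]]
dr [[0, 0.1, 0], [0, 0.0, 0], [0, 0.0, 0], [0, 0.0, 0], [0, 0.0, 0], [0, 0.0, 0], [0, 0.0, 0]]
end [533.  324.1 150. ] 2.7
```

View pics/w19.png

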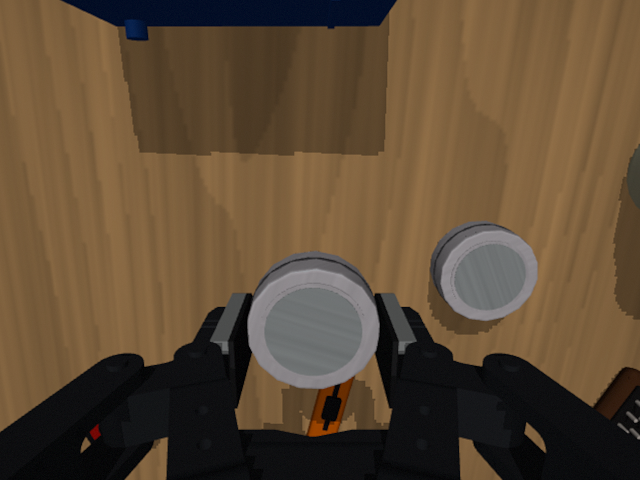

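>>> {"op": "servo_tool", "data": {
  "delta_pos": [
    [-0.059,0,-0.007],
    [-0.059,0,-0.007],
    [-0.059,0,-0.007],
    [-0.059,0,-0.006],
    [-0.059,0,-0.006]
  ],
  "dr": [
    [0,0,0],
    [0,0,0],
    [0,0,0],
    [0,0,0],
    [0,0,0]
  ],
  "grip": [0.4,0.4,0.4,0.4,0.4]
}}

```text
t: 22.92
tool_pos: [0.5491, 0.2251, 0.1517]
tool_rot: [-1.226, 1.172, -1.187]
contact_force: [1.2, 0.2, -0.4]
opening: 0.0444
```

>>> {"op": "servo_tool", "data": {
  "delta_pos": [
    [-0.05,0,-0.005],
    [-0.03,0,0],
    [0,0,0]
  ],
  "dr": [
    [0,0,0],
    [0,0,0],
    [0,0,0]
  ],
  "grip": [0.4,0.4,0.4]
}}

```text
t: 23.3
tool_pos: [0.5376, 0.3108, 0.1497]
tool_rot: [-1.231, 1.168, -1.181]
contact_force: [0.2, 0.3, -0.7]
opening: 0.0444
```

```bash
python3 - <<'E'
from h import *
look('w20','insert_tin',.049)
goal(533,324.1,100,2.7)
E
```

```text
insert_tin 0.61 [166. 156. 442. 286.] ctr [533.3 322.2] size [150.4  73.6] ang 2.9
now [538.  308.8 149.6] th 2.5 t 23.4 open 44.3 F [-0.3 -0.3 -0.5] q [ 0.4   0.12  1.71 -0.01  1.31  0.36]
shift tool mm [-15.8  49.5  -4.6] turn deg [-0.3 -0.2  0.4]
shift in goal axes mm [-15.5  49.6  -4.3]
```

View pics/w20.png

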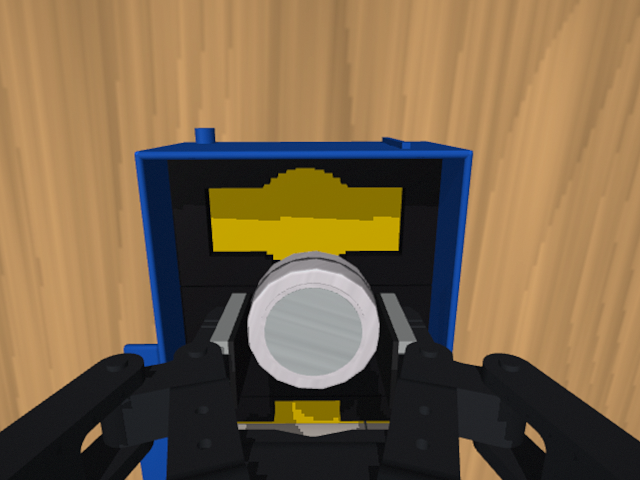

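>>> {"op": "servo_tool", "data": {
  "delta_pos": [
    [-0.016,0.01,-0.0045],
    [0,0.02,0],
    [0,0.014,0],
    [0,0,0]
  ],
  "dr": [
    [-0.3,-0.2,0.4],
    [0,0,0],
    [0,0,0],
    [0,0,0]
  ],
  "grip": [0.4,0.4,0.4,0.4]
}}

```text
t: 23.9
tool_pos: [0.5321, 0.322, 0.1005]
tool_rot: [-1.233, 1.18, -1.176]
contact_force: [0.5, 0.1, 0.1]
opening: 0.0444
```

```bash
python3 - <<'E'
from h import *
look('w21','insert_tin',.049)
goal(533,324.1,57,2.7)
E
```

```text
insert_tin 0.88 [145. 198. 486. 347.] ctr [533.  320.9] size [150.4  70.5] ang 2.9
insert_tin 0.54 [163. 345. 466. 436.] ctr [536.1 259. ] size [149.3  52.5] ang 2.9
now [533.1 322.6 102.3] th 2.5 t 24.0 open 44.3 F [ 0.4 -0.5  0.5] q [0.42 0.17 1.73 0.   1.24 0.38]
shift tool mm [-1.5 45.3  0. ] turn deg [ 0.1 -0.2 -0. ]
shift in goal axes mm [-1.5 45.3 -0. ]
```

View pics/w21.png

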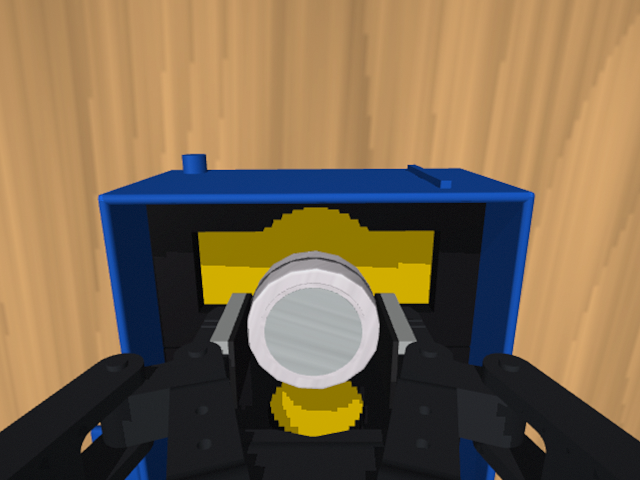

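```bash
python3 - <<'E'
from h import *
p=ctrl.camera_params('wrist'); print(back(p,[(204,303),(431,303)],.039)*1000)
print(back(p,[(199,232),(434,231),(316,208)],.049)*1000)
goal(533,324.1,57,2.7)
E
```

```text
[[479.25282272 300.91043614  39.        ]
 [593.36653556 306.02820437  39.        ]]
[[480.60909656 340.65238302  49.        ]
 [587.09765746 345.87746575  49.        ]
 [533.15673962 354.09844961  49.        ]]
now [533.1 322.6 102.3] th 2.5 t 24.0 open 44.3 F [ 0.4 -0.5  0.5] q [0.42 0.17 1.73 0.   1.24 0.38]
shift tool mm [-1.5 45.3  0. ] turn deg [ 0.1 -0.2 -0. ]
shift in goal axes mm [-1.5 45.3 -0. ]
```

>>> {"op": "servo_tool", "data": {
  "delta_pos": [
    [-0.001,0.012,0],
    [0,0.012,0],
    [0,0.01,0],
    [0,0.004,0],
    [0,0,0]
  ],
  "dr": [
    [0,-0.2,0],
    [0,0,0],
    [0,0,0],
    [0,0,0],
    [0,0,0]
  ],
  "grip": [0.4,0.4,0.4,0.4,0.4]
}}

```text
t: 24.62
tool_pos: [0.5338, 0.3238, 0.0627]
tool_rot: [-1.23, 1.175, -1.174]
contact_force: [-0.0, -0.3, -1.0]
opening: 0.0447
```

```bash
python3 - <<'E'
from h import *
goal(533.5,323.7,57,2.7)
E
```

```text
now [533.8 323.8  62.7] th 2.7 t 24.625 open 44.7 F [-0.  -0.3 -1. ] q [0.43 0.22 1.75 0.   1.17 0.38]
shift tool mm [ 0.1  5.7 -0.3] turn deg [-0.   0.  -0.1]
shift in goal axes mm [ 0.1  5.7 -0.3]
```

>>> {"op": "servo_tool", "data": {
  "delta_pos": [
    [0,0.003,0],
    [0,0.002,0],
    [0,0.001,0],
    [0,0.0005,0]
  ],
  "dr": [
    [0,0,0],
    [0,0,0],
    [0,0,0],
    [0,0,0]
  ],
  "grip": [0.4,0.4,0.4,0.4]
}}

```text
t: 25.12
tool_pos: [0.5345, 0.3242, 0.0569]
tool_rot: [-1.228, 1.174, -1.174]
contact_force: [0.0, -0.3, 0.1]
opening: 0.0442
```

>>> {"op": "servo_tool", "data": {
  "delta_pos": [
    [0,0.001,0],
    [0,0.001,0]
  ],
  "dr": [
    [0,0,0],
    [0,0,0]
  ],
  "grip": [0.4,0.4]
}}

```text
t: 25.38
tool_pos: [0.5348, 0.3244, 0.0562]
tool_rot: [-1.228, 1.174, -1.174]
contact_force: [-3.4, -1.1, 8.2]
opening: 0.0446
```

>>> {"op": "servo_tool", "data": {
  "delta_pos": [
    [0,0,0],
    [0,0,0],
    [0,0,0],
    [0,-0.02,0],
    [0,-0.04,0]
  ],
  "dr": [
    [0,0,0],
    [0,0,0],
    [0,0,0],
    [0,0,0],
    [0,0,0]
  ],
  "grip": [0.6,0.66,0.66,0.66,0.66]
}}

```text
t: 26.0
tool_pos: [0.5323, 0.3232, 0.1142]
tool_rot: [-1.235, 1.177, -1.173]
contact_force: [0.2, 0.4, 0.7]
opening: 0.0564
```

>>> {"op": "servo_tool", "data": {
  "delta_pos": [
    [0,-0.05,0],
    [0,-0.03,0],
    [0,0,0]
  ],
  "dr": [
    [0,0,0],
    [0,0,0],
    [0,0,0]
  ],
  "grip": [0.7,0.7,0.7]
}}

```text
t: 26.38
tool_pos: [0.5351, 0.3243, 0.2054]
tool_rot: [-1.224, 1.171, -1.175]
contact_force: [0.0, -0.3, 0.7]
opening: 0.0598
```

```bash
python3 - <<'E'
from h import *
look('w22','balm_tin',.059)
plan([(598,-310,200,2.7)],1,20)
E
```

```text
balm_tin 0.85 [278. 192. 346. 258.] ctr [534.6 326.2] size [44.5 46.3] ang 2.7
now [533.4 323.6 201.3] th 2.7 t 26.48 open 60.1 F [ 0.1  0.1 -0.4] q [0.43 0.08 1.66 0.   1.4  0.38]
pos [[0.0599, 0.0001, 0.0033], [0.0599, 0.0001, 0.0033], [0.0599, 0.0001, 0.0032], [0.0599, 0.0001, 0.0033], [0.0599, 0.0001, 0.0032], [0.0599, 0.0001, 0.0033], [0.0599, 0.0001, 0.0032], [0.0599, 0.0002, 0.0033], [0.0599, 0.0001, 0.0032], [0.0599, 0.0002, 0.0033], [0.0369, 0.0001, 0.002]]
dr [[0, 0.0, 0], [0, 0.0, 0], [0, 0.0, 0], [0, 0.0, 0], [0, 0.0, 0], [0, 0.0, 0], [0, 0.0, 0], [0, 0.0, 0], [0, 0.0, 0], [0, 0.0, 0], [0, 0.0, 0]]
end [ 598. -310.  200.] 2.7
```

View pics/w22.png

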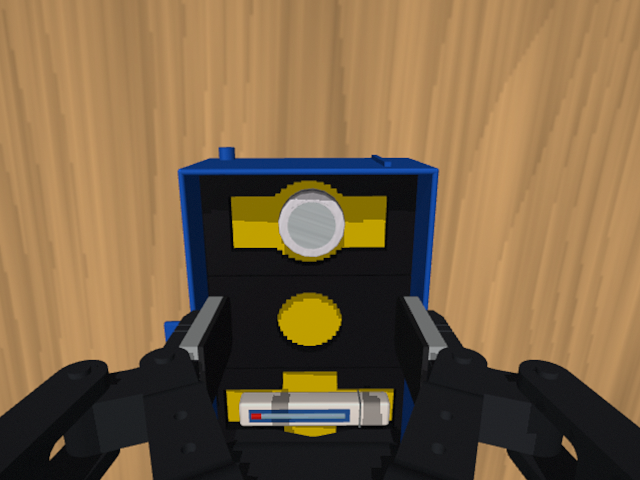

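>>> {"op": "servo_tool", "data": {
  "delta_pos": [
    [0.06,0,0.0033],
    [0.06,0,0.0033],
    [0.06,0,0.0033],
    [0.06,0,0.0033],
    [0.06,0,0.0033]
  ],
  "dr": [
    [0,0,0],
    [0,0,0],
    [0,0,0],
    [0,0,0],
    [0,0,0]
  ],
  "grip": [0.8,0.8,0.8,0.8,0.8]
}}

```text
t: 27.1
tool_pos: [0.5591, 0.0198, 0.1884]
tool_rot: [-1.248, 1.18, -1.159]
contact_force: [0.7, 0.5, 0.4]
opening: 0.0684
```

>>> {"op": "servo_tool", "data": {
  "delta_pos": [
    [0.06,0,0.0033],
    [0.06,0,0.0033],
    [0.06,0,0.0033],
    [0.06,0,0.0033],
    [0.06,0,0.0033]
  ],
  "dr": [
    [0,0,0],
    [0,0,0],
    [0,0,0],
    [0,0,0],
    [0,0,0]
  ],
  "grip": [0.8,0.8,0.8,0.8,0.8]
}}

```text
t: 27.72
tool_pos: [0.5855, -0.2863, 0.173]
tool_rot: [-1.254, 1.198, -1.144]
contact_force: [1.0, 0.8, 0.2]
opening: 0.0682
```

>>> {"op": "servo_tool", "data": {
  "delta_pos": [
    [0.06,0,0.003],
    [0,0,0]
  ],
  "dr": [
    [0,0,0],
    [0,0,0]
  ],
  "grip": [0.8,0.8]
}}

```text
t: 27.98
tool_pos: [0.589, -0.3505, 0.1657]
tool_rot: [-1.253, 1.21, -1.141]
contact_force: [-0.2, 0.7, 0.1]
opening: 0.0683
```

```bash
python3 - <<'E'
from h import *
look('w23','dose_cup',.04)
goal(601,-349,90,2.7)
E
```

```text
dose_cup 0.96 [313. 209. 375. 274.] ctr [ 602.4 -353. ] size [36.1 39.6] ang 39.6
now [ 589.3 -346.8  165.9] th 3.1 t 28.075 open 67.9 F [-0.6  1.   0.1] q [-0.64  0.27  1.51 -0.01  1.41 -0.69]
shift tool mm [ 4.1 75.3 14.8] turn deg [ 2.4  0.4 -1. ]
shift in goal axes mm [ 2.7 75.9 11.6]
```

View pics/w23.png

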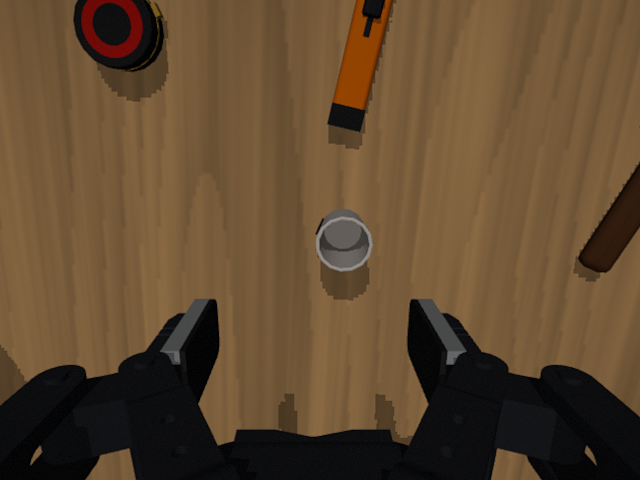

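```bash
python3 - <<'E'
from h import *
p=ctrl.camera_params('wrist'); X=back(p,(344,243),.04)[0]*1000; print(X)
goal(X[0],X[1],85,2.7)
E
```

```text
[ 604.16615274 -349.89058745   40.        ]
now [ 589.3 -346.8  165.9] th 3.1 t 28.075 open 67.9 F [-0.6  1.   0.1] q [-0.64  0.27  1.51 -0.01  1.41 -0.69]
shift tool mm [ 5.3 80.1 18.1] turn deg [ 2.4  0.4 -1. ]
shift in goal axes mm [ 3.8 80.9 14.7]
```

>>> {"op": "servo_tool", "data": {
  "delta_pos": [
    [0.003,0.03,0.014],
    [0,0.03,0],
    [0,0.018,0],
    [0,0,0]
  ],
  "dr": [
    [2.4,0.4,-1],
    [0,0,0],
    [0,0,0],
    [0,0,0]
  ],
  "grip": [0.8,0.8,0.8,0.8]
}}

```text
t: 28.58
tool_pos: [0.6022, -0.3412, 0.0832]
tool_rot: [-1.233, 1.173, -1.167]
contact_force: [-0.7, -1.3, 0.7]
opening: 0.0685
```

```bash
python3 - <<'E'
from h import *
look('w24','dose_cup',.04)
goal(604.2,-349.9,28,2.7)
E
```

```text
dose_cup 0.88 [275. 254. 355. 350.] ctr [ 603.4 -350. ] size [35.9 45.3] ang 3.1
now [ 603.5 -342.5   85.8] th 3.0 t 28.675 open 68.4 F [-0.8 -0.1  0.1] q [-0.62  0.34  1.56  0.    1.24 -0.68]
shift tool mm [ 7.4 57.8  0.2] turn deg [-0.1  0.3 -0. ]
shift in goal axes mm [ 7.4 57.8  0.4]
```

View pics/w24.png

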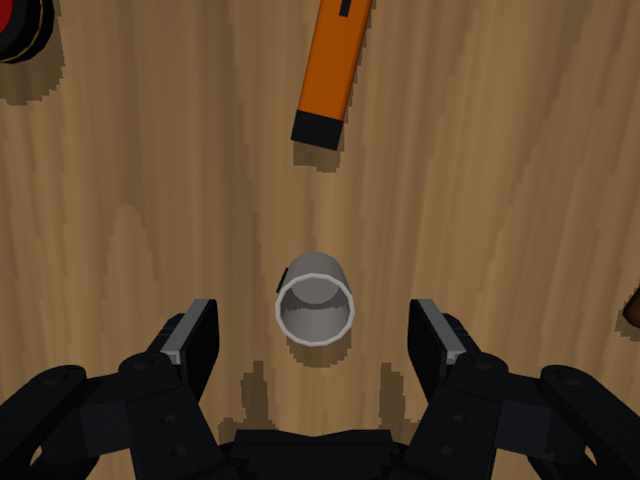

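```bash
python3 - <<'E'
from h import *
p=ctrl.camera_params('wrist'); X=back(p,(315,310),.04)[0]*1000; print(X)
goal(X[0],X[1],28,2.7)
E
```

```text
[ 605.44532399 -357.15489483   40.        ]
now [ 603.5 -342.5   85.8] th 3.0 t 28.675 open 68.4 F [-0.8 -0.1  0.1] q [-0.62  0.34  1.56  0.    1.24 -0.68]
shift tool mm [14.7 57.8  1.1] turn deg [-0.1  0.3 -0. ]
shift in goal axes mm [14.7 57.8  1.3]
```

>>> {"op": "servo_tool", "data": {
  "delta_pos": [
    [0.011,0.015,0.001],
    [0,0.015,0],
    [0,0,0],
    [0,0,0]
  ],
  "dr": [
    [0,0.3,0],
    [0,0,0],
    [0,0,0],
    [0,0,0]
  ],
  "grip": [0.8,0.8,0.8,0.8]
}}

```text
t: 29.18
tool_pos: [0.6068, -0.3557, 0.0569]
tool_rot: [-1.229, 1.169, -1.179]
contact_force: [-0.6, 0.6, -0.3]
opening: 0.0683
```

```bash
python3 - <<'E'
from h import *
goal(604.2,-354.5,28,2.7)
look('w25','dose_cup',.04)
goal(604.2,-354.5,28,2.7)
E
```

```text
now [ 606.8 -355.7   56.9] th 2.7 t 29.175 open 68.3 F [-0.6  0.6 -0.3] q [-0.64  0.39  1.55  0.    1.2  -0.68]
shift tool mm [-1.4 28.9 -2.7] turn deg [-0.3 -0.   0.2]
shift in goal axes mm [-1.3 28.9 -2.5]
dose_cup 0.59 [254. 239. 352. 351.] ctr [ 602.3 -351.2] size [36.3 44.5] ang 21.2
now [ 606.7 -355.6   56.9] th 2.7 t 29.275 open 68.5 F [0.3 0.2 0.2] q [-0.64  0.39  1.55  0.    1.2  -0.68]
shift tool mm [-1.3 28.9 -2.6] turn deg [-0.3 -0.   0.2]
shift in goal axes mm [-1.2 28.9 -2.4]
```

View pics/w25.png

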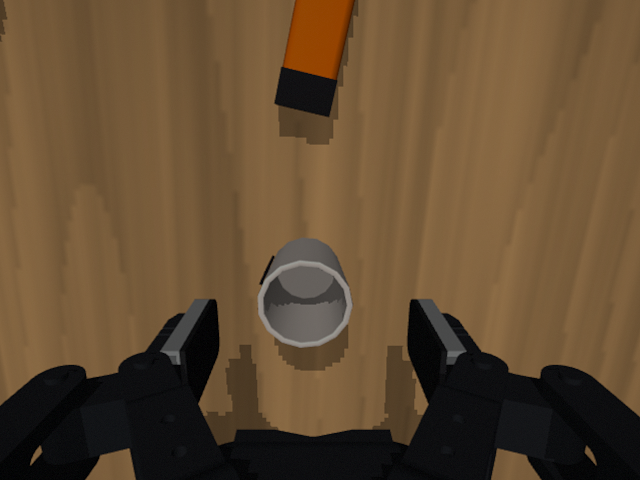

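```bash
python3 - <<'E'
from h import *
p=ctrl.camera_params('wrist'); X=back(p,(305,304),.04)[0]*1000; print(X)
print(proj(p,[[.6035,-.3545,.04],[.6035,-.3545,0]]))
goal(X[0],X[1],28,2.7)
E
```

```text
[ 603.8071536  -354.06724018   40.        ]
[[304.14839252 305.00513146]
 [305.38399229 268.76774552]]
now [ 606.7 -355.6   56.9] th 2.7 t 29.275 open 68.5 F [0.3 0.2 0.2] q [-0.64  0.39  1.55  0.    1.2  -0.68]
shift tool mm [-1.7 28.9 -2.9] turn deg [-0.3 -0.   0.2]
shift in goal axes mm [-1.6 28.9 -2.8]
```

>>> {"op": "servo_tool", "data": {
  "delta_pos": [
    [-0.0015,0.01,-0.003],
    [0,0.01,0],
    [0,0.008,0],
    [0,0,0],
    [0,0,0]
  ],
  "dr": [
    [0,0,0],
    [0,0,0],
    [0,0,0],
    [0,0,0],
    [0,0,0]
  ],
  "grip": [0.7,0.65,0.6,0.55,0.55]
}}

```text
t: 29.9
tool_pos: [0.6034, -0.3539, 0.0268]
tool_rot: [-1.229, 1.169, -1.179]
contact_force: [-0.0, 0.4, 0.6]
opening: 0.0469
```

```bash
python3 - <<'E'
from h import *
goal(603.8,-354.1,28,2.7)
look('w26','dose_cup',.04)
E
```

```text
now [ 603.4 -353.9   26.8] th 2.7 t 29.9 open 46.9 F [-0.   0.4  0.6] q [-0.64  0.42  1.56  0.    1.15 -0.68]
shift tool mm [ 0.2 -1.2  0.4] turn deg [-0.3  0.   0.2]
shift in goal axes mm [ 0.2 -1.2  0.3]
dose_cup 0.65 [257. 265. 373. 405.] ctr [ 601.6 -349.8] size [36.1 46.2] ang 24.0
```

View pics/w26.png

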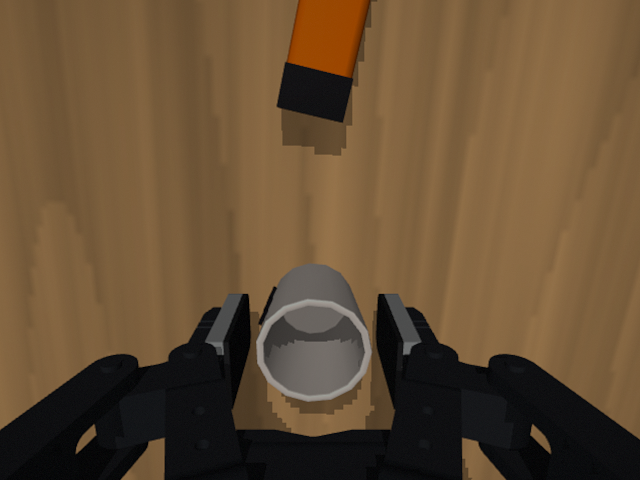

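Centred (rim at (314,350)). Close gently and lift.

>>> {"op": "servo_tool", "data": {
  "delta_pos": [
    [0,-0.001,0],
    [0,0,0],
    [0,0,0],
    [0,0,0]
  ],
  "dr": [
    [0,0,0],
    [0,0,0],
    [0,0,0],
    [0,0,0]
  ],
  "grip": [0.35,0.3,0.3,0.3],
  "grip_force": 25
}}

```text
t: 30.5
tool_pos: [0.6041, -0.3543, 0.0292]
tool_rot: [-1.229, 1.168, -1.18]
contact_force: [0.3, 0.3, 0.2]
opening: 0.0363
```

>>> {"op": "servo_tool", "data": {
  "delta_pos": [
    [0,-0.01,0],
    [0,-0.03,0],
    [0,-0.05,0],
    [0,-0.05,0],
    [0,0,0]
  ],
  "dr": [
    [0,0,0],
    [0,0,0],
    [0,0,0],
    [0,0,0],
    [0,0,0]
  ],
  "grip": [0.3,0.3,0.3,0.3,0.3]
}}

```text
t: 31.12
tool_pos: [0.6031, -0.3538, 0.1756]
tool_rot: [-1.229, 1.167, -1.181]
contact_force: [-0.4, 0.6, 0.0]
opening: 0.0362
```

```bash
python3 - <<'E'
from h import *
look('w27','dose_cup',.15)
plan([(536.6,247.2,165,2.7)],1,20)
E
```

```text
now [ 600.8 -352.2  169.5] th 2.7 t 31.23 open 36.2 F [-0.   0.4 -1.6] q [-0.64  0.27  1.5   0.    1.37 -0.68]
pos [[-0.0599, 0.0005, -0.0036], [-0.0599, 0.0004, -0.0036], [-0.0599, 0.0005, -0.0036], [-0.0599, 0.0004, -0.0036], [-0.0599, 0.0005, -0.0036], [-0.0599, 0.0004, -0.0035], [-0.0599, 0.0005, -0.0036], [-0.0599, 0.0004, -0.0035], [-0.0599, 0.0005, -0.0036], [-0.0599, 0.0004, -0.0035], [-0.0027, 0.0, -0.0002]]
dr [[0, -0.0, 0], [0, -0.0, 0], [0, -0.0, 0], [0, -0.0, 0], [0, -0.0, 0], [0, -0.0, 0], [0, -0.0, 0], [0, -0.0, 0], [0, -0.0, 0], [0, -0.0, 0], [0, -0.0, 0]]
end [536.6 247.2 165. ] 2.7
```

View pics/w27.png

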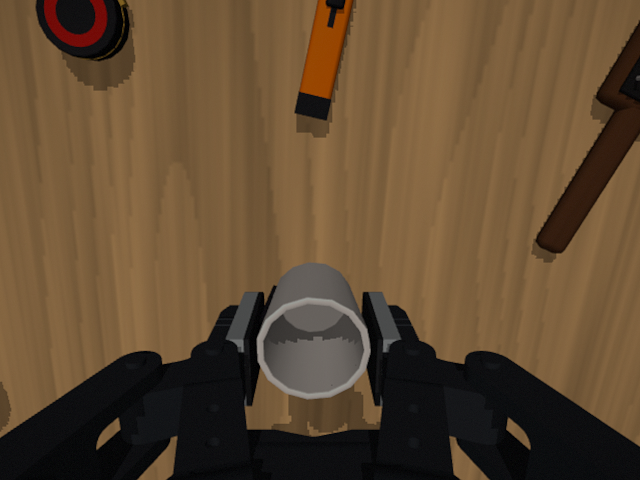

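>>> {"op": "servo_tool", "data": {
  "delta_pos": [
    [-0.06,0,-0.0036],
    [-0.06,0,-0.0036],
    [-0.06,0,-0.0036],
    [-0.06,0,-0.0036],
    [-0.06,0,-0.0036]
  ],
  "dr": [
    [0,0,0],
    [0,0,0],
    [0,0,0],
    [0,0,0],
    [0,0,0]
  ],
  "grip": [0.3,0.3,0.3,0.3,0.3]
}}

```text
t: 31.85
tool_pos: [0.5627, -0.047, 0.1594]
tool_rot: [-1.233, 1.196, -1.167]
contact_force: [1.7, 0.7, 0.2]
opening: 0.0358
```

>>> {"op": "servo_tool", "data": {
  "delta_pos": [
    [-0.06,0,-0.0036],
    [-0.06,0,-0.0036],
    [-0.06,0,-0.0036],
    [-0.05,0,-0.003],
    [-0.03,0,-0.002]
  ],
  "dr": [
    [0,0,0],
    [0,0,0],
    [0,0,0],
    [0,0,0],
    [0,0,0]
  ],
  "grip": [0.3,0.3,0.3,0.3,0.3]
}}

```text
t: 32.48
tool_pos: [0.5274, 0.2218, 0.1511]
tool_rot: [-1.247, 1.207, -1.157]
contact_force: [0.7, 0.8, -0.3]
opening: 0.0359
```

```bash
python3 - <<'E'
from h import *
goal(536.6,247.2,140,2.7)
E
```

```text
now [527.4 221.8 151.1] th 2.4 t 32.475 open 35.9 F [ 0.7  0.8 -0.3] q [0.26 0.02 1.81 0.02 1.34 0.22]
shift tool mm [-24.9  10.9  10.6] turn deg [ 1.9 -0.3 -0.5]
shift in goal axes mm [-25.   11.1  10.4]
```

>>> {"op": "servo_tool", "data": {
  "delta_pos": [
    [-0.025,0,0.01],
    [0,0.005,0],
    [0,0,0],
    [0,0,0]
  ],
  "dr": [
    [1.9,-0.3,-0.5],
    [0,0,0],
    [0,0,0],
    [0,0,0]
  ],
  "grip": [0.3,0.3,0.3,0.3]
}}

```text
t: 32.98
tool_pos: [0.5316, 0.2477, 0.1384]
tool_rot: [-1.245, 1.179, -1.17]
contact_force: [0.5, -0.3, -0.5]
opening: 0.036
```

```bash
python3 - <<'E'
from h import *
look('w28','insert_cup',.049)
goal(536.6,247.2,100,2.7)
E
```

```text
insert_cup 0.59 [183. 180. 465. 321.] ctr [536.8 246.6] size [150.9  77.8] ang 3.0
now [531.8 247.7 138.7] th 2.8 t 33.075 open 36.4 F [ 0.2  0.5 -0.2] q [ 0.31  0.06  1.79 -0.    1.31  0.26]
shift tool mm [ 0.5 38.6  5.2] turn deg [0.7 0.1 0.2]
shift in goal axes mm [ 0.7 38.7  4.8]
```

View pics/w28.png

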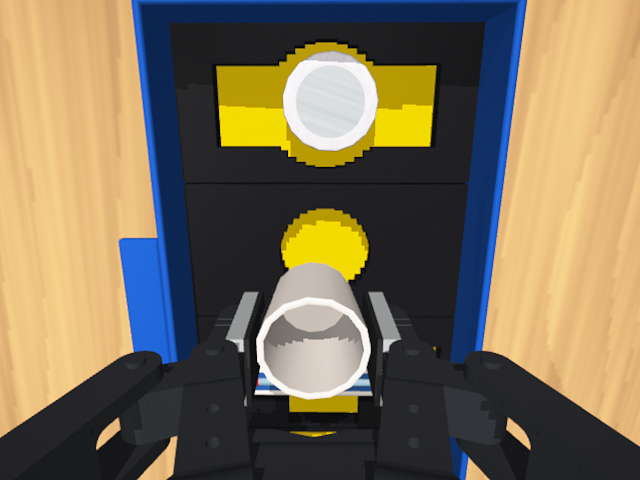

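>>> {"op": "servo_tool", "data": {
  "delta_pos": [
    [0.001,0.015,0.005],
    [0,0.018,0],
    [0,0.012,0],
    [0,0,0]
  ],
  "dr": [
    [0.7,0,0.2],
    [0,0,0],
    [0,0,0],
    [0,0,0]
  ],
  "grip": [0.3,0.3,0.3,0.3]
}}

```text
t: 33.58
tool_pos: [0.5375, 0.2452, 0.0924]
tool_rot: [-1.23, 1.174, -1.176]
contact_force: [-0.2, -0.0, 0.0]
opening: 0.0362
```

```bash
python3 - <<'E'
from h import *
look('w29','insert_cup',.049)
goal(536.7,247,68,2.7)
E
```

```text
insert_cup 0.95 [134. 190. 488. 357.] ctr [536.9 247.2] size [150.5  76.8] ang 2.9
now [538.3 245.6  93.8] th 2.7 t 33.675 open 36.1 F [-0.5 -0.7 -0.3] q [ 0.3   0.11  1.81 -0.    1.21  0.26]
shift tool mm [-1.5 25.8 -1.7] turn deg [-0.2 -0.  -0. ]
shift in goal axes mm [-1.5 25.8 -1.6]
```

View pics/w29.png

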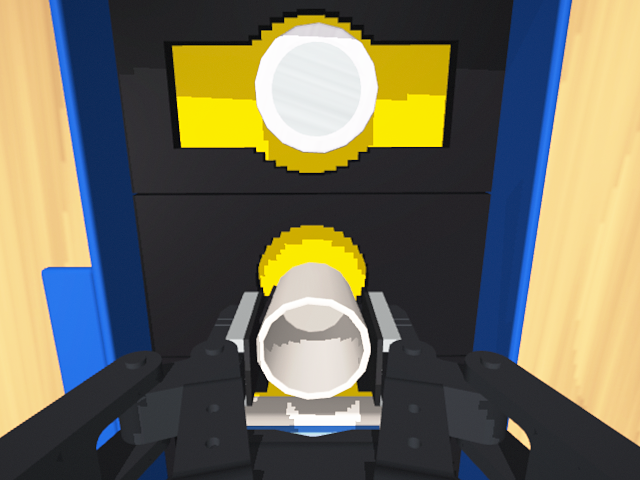

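>>> {"op": "servo_tool", "data": {
  "delta_pos": [
    [-0.0015,0.008,-0.0015],
    [0,0.009,0],
    [0,0.006,0],
    [0,0.001,0],
    [0,0,0]
  ],
  "dr": [
    [0,0,0],
    [0,0,0],
    [0,0,0],
    [0,0,0],
    [0,0,0]
  ],
  "grip": [0.3,0.3,0.3,0.3,0.3]
}}

```text
t: 34.3
tool_pos: [0.5375, 0.2477, 0.0694]
tool_rot: [-1.226, 1.171, -1.176]
contact_force: [-0.6, -0.6, 0.2]
opening: 0.0363
```

```bash
python3 - <<'E'
from h import *
goal(536.7,247,67.5,2.7)
look('w30','insert_cup',.049)
E
```

```text
now [537.5 247.7  69.4] th 2.7 t 34.3 open 36.3 F [-0.6 -0.6  0.2] q [ 0.31  0.14  1.83 -0.    1.17  0.26]
shift tool mm [ 0.7  1.9 -0.8] turn deg [-0.3  0.  -0. ]
shift in goal axes mm [ 0.7  1.9 -0.8]
insert_cup 0.69 [107. 204. 514. 390.] ctr [536.9 247.1] size [150.4  77.1] ang 3.0
```

View pics/w30.png

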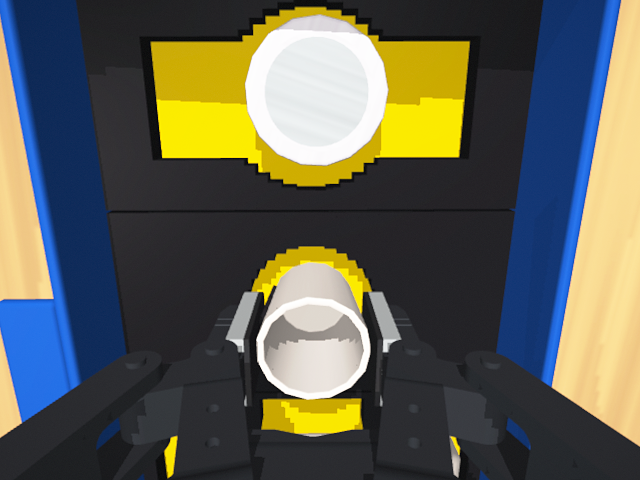

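>>> {"op": "servo_tool", "data": {
  "delta_pos": [
    [0,0.001,-0.0005],
    [0,0.001,0],
    [0,0.001,0]
  ],
  "dr": [
    [0,0,0],
    [0,0,0],
    [0,0,0]
  ],
  "grip": [0.3,0.3,0.3]
}}

```text
t: 34.78
tool_pos: [0.5375, 0.2478, 0.0671]
tool_rot: [-1.225, 1.17, -1.177]
contact_force: [0.5, -0.4, -0.9]
opening: 0.0363
```

>>> {"op": "servo_tool", "data": {
  "delta_pos": [
    [0,0.001,0],
    [0,0.001,0]
  ],
  "dr": [
    [0,0,0],
    [0,0,0]
  ],
  "grip": [0.3,0.3]
}}

```text
t: 35.02
tool_pos: [0.5378, 0.248, 0.0668]
tool_rot: [-1.225, 1.17, -1.177]
contact_force: [-3.1, -1.3, 6.9]
opening: 0.0363
```

>>> {"op": "servo_tool", "data": {
  "delta_pos": [
    [0,0,0],
    [0,0,0],
    [0,0,0],
    [0,-0.02,0],
    [0,-0.04,0]
  ],
  "dr": [
    [0,0,0],
    [0,0,0],
    [0,0,0],
    [0,0,0],
    [0,0,0]
  ],
  "grip": [0.5,0.6,0.65,0.65,0.65]
}}

```text
t: 35.65
tool_pos: [0.5348, 0.247, 0.1249]
tool_rot: [-1.232, 1.174, -1.175]
contact_force: [1.4, 0.0, 0.7]
opening: 0.0554
```

>>> {"op": "servo_tool", "data": {
  "delta_pos": [
    [0,-0.05,0],
    [0,-0.05,0],
    [0,-0.03,0],
    [0,0,0]
  ],
  "dr": [
    [0,0,0],
    [0,0,0],
    [0,0,0],
    [0,0,0]
  ],
  "grip": [0.65,0.65,0.65,0.65]
}}

```text
t: 36.15
tool_pos: [0.5366, 0.2477, 0.2694]
tool_rot: [-1.22, 1.167, -1.178]
contact_force: [-0.8, -0.9, 0.3]
opening: 0.0556
```

```bash
python3 - <<'E'
from h import *
look('w31','dose_cup',.079)
im=ctrl.get_image('side'); cv2.imwrite('pics/s31.png',cv2.resize(im[130:400,150:480,::-1],None,fx=2.2,fy=2.2))
im=ctrl.get_image('top'); cv2.imwrite('pics/t31.png',im[:,:,::-1])
E
```

```text
dose_cup 0.8 [290. 186. 336. 239.] ctr [537.  248.2] size [36.  38.2] ang 36.5
```

View pics/w31.png

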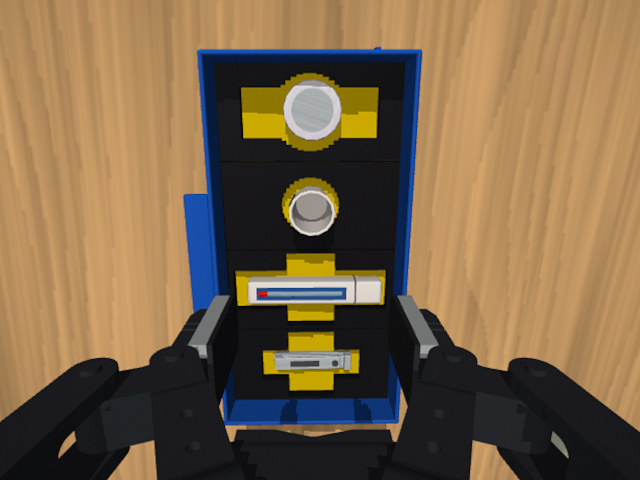

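View pics/s31.png

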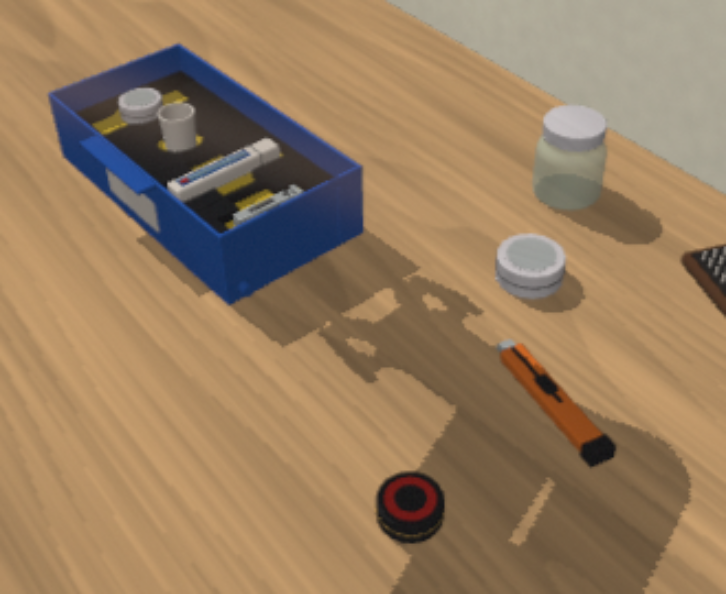

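View pics/t31.png

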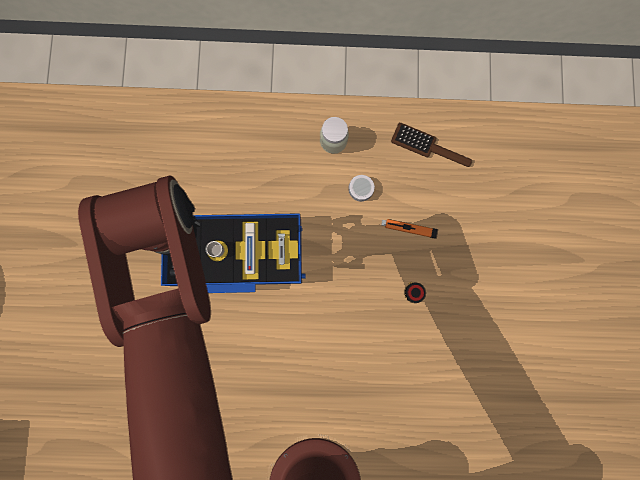

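```bash
python3 - <<'E'
from station import ctrl
print(ctrl.finish_job(), ctrl.get_obs()['t'])
E
```

```text
the job is handed in; nothing more can be done
the job is handed in; nothing more can be done
```

The thermometer, nail clipper, small balm tin and measuring cup are all in their own foam cut-outs, placed in the order you listed them, and the job is handed in. It took about 36 s of the 120 s allowed.

- **Placing:** I lowered each one until the wrist felt light contact, 3 to 8 N, before opening the fingers. The thermometer was set down this way, not dropped.
- **Last checks:** The final wrist, side and top pictures, taken with the gripper lifted clear, show the thermometer, clipper and tin lying flat and the cup upright. In the top view the tin is hidden by the arm.
- **Left alone:** The orange knife, the black polish tin and the larger silver tin show no change in position. I picked the silver tin measured at about 45 mm rather than the one at about 63 mm.
- **Disagreements:** The camera estimates of the cup's position differed by up to 7 mm, because the arm was still settling in the early pictures. I measured again from a still pose before gripping. The other readings agreed to about 2–3 mm, apart from a few spurious network reports that I ignored.

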